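# Take a movement carrier off its peg and clamp it in the bench vise by thumbwheel

## Robot

A 6-joint arm with a two-finger parallel gripper is mounted at the origin on the work surface. World frame = base frame: x ahead of the robot, y to its left, z up, the work surface at z = 0. Lengths are in mm, angles in rad, forces in N, time in s.
With the tool pointing down it reaches from about 275 to 1000 mm from the base axis. Payload 8.4 kg.
Tool frame: the origin (TCP) lies at the very end of the fingers, on their centre line; the grasp point (between the pads) lies 19 mm behind it; z points along the fingers, y is the direction in which the jaws open and shut (so a half turn about z gives the same grasp; the last joint's range is limited). The gripper opens to 85 mm and grips with 20 to 120 N. Pads are 22 mm wide; open, the fingers measure 114 mm over their backs; the gripper's body (76 mm by 85 mm) begins 54 mm behind the grasp point. The pads swing forward as they close: fully open they stand 13 mm farther back than shut.
Start: joints at [1.334, 0.353, 1.633, -0, 1.155, -0.002], TCP at [145.404, 607.853, 231.281] pointing down, gripper open.
Joint ranges: [-2.63, 2.63], [-0.92, 2.1], [0.06, 2.66], [-1.3, 4.44], [0, 2.69], [-3.02, 3.02]. Speed limits (rad/s): [2.22, 2.22, 2.79, 3.14, 3.14, 3.14].

## Interface

Orientations are given as [roll, pitch, yaw] about the fixed x, y, z axes, in that order (R = Rz(yaw) Ry(pitch) Rx(roll)).
In Python, from rig import r gives the robot as it stands.
- The arm moves only by the tool jog_arm, never from a script. Its argument "moves" is a list of rows, each an object with "grip": the gripper command: -1 is fully open, 1 is shut, values between are in proportion; "translation": the shift along the tool's x, y, z in m, a list of three; "twist": the turn, a rotation vector about the tool's x, y, z in rad, a list of three. In form: [{"grip": grip, "translation": [dx, dy, dz], "twist": [ax, ay, az]}, ...]. A call has 1 to 10 rows; each row shifts and turns the commanded pose from where the row before left it, along the tool's axes as they then stand; what a row does not reach is not made up. A row lasts 1/12 s, in which the tool goes at most 41.7 mm and 7.16 degrees, less where a joint would pass 70% of its speed; a pose out of reach is approached as far as the arm can. A call with a gripper value outside its range is refused whole. The fingers move at their own pace and stop on an object; "squeeze" is the grip in N (left out, the last holds). Time passes only in rows, so rows that do not move let the fingers close. It gives the time, the measured TCP pose, the force and the opening at its end, in the units of the state.
- r.sense(): the state, without advancing time (a new reading comes with each control period).
- r.grab_frame(name): name is "side" or "top" or "wrist"; returns (picture, depth): 480x640x3 uint8, red, green, blue; 480x640 float32, mm along the optical axis (not along the pixel's ray), 0 where there is no reading.
- r.calibration(name): a dict with "fx", "fy", "cx", "cy" (pixels), "R" (3x3) and "t" (3): a world point X has camera coordinates R X + t. Camera axes: x right, y down, z forward; pixel columns grow to the right and rows downward; lengths in mm; the calibration is good to about 2 mm. A picture is of the moment at which its call begins: read the wrist's pose just before it. calibration takes no time and is no camera call; for the wrist camera it gives the pose at the moment of the call.
- r.sign_off(): hands the job in, once; it reports no verdict.
The state is a dict: "clock": time; "qpos": joint angles; "qvel": joint speeds; "joint_efforts": joint torques, N m; "eef_pos": TCP position; "tcp_rot": TCP orientation; "contact_force": force on the tool from outside, world axes, zero at the start; "wrist_torque": the same for the moment, N m; "opening": opening from 0.0 (shut) to 1.0 (fully open).
Only numpy, scipy, OpenCV 4.12 (cv2) and the standard library are available. Lean on these libraries where they do the work, as an engineer would, in place of code of your own. Each camera call takes 0.05 s, during which the arm holds its last target.

## Task

Lift the square-bodied carrier plate up and off its peg on the rack and stand it foot down between the jaws of the little vise, flat against the jaw faces, about in the middle and fully down on the vise's floor, then let go. Then close the jaw on it by rolling the vise's thumbwheel with a fingertip, not by pushing the jaw, until the plate is gripped upright. Leave the other two carriers hanging and do not disturb the tray, the jar or the brass ring.

Things in the scene. Friction and masses are not known exactly. Their poses are not given: they have to be found in the camera images.
- rack: Dark steel rack fixed to the bench; rack and vise may change sides. Origin: on the bench under the rail's front face; z up. Rail 250 mm long (y), 14 mm thick, top 176 mm above the bench, on two posts; nothing is higher. Three pegs at y = -80, 0, +80 mm point along its -x, axis 170 mm above the bench, 6 mm thick, to x = -60 mm. Any carrier hangs on any peg, at x = -36 to -48 mm.
- peg_end (a point): End of the middle peg, x = -60 mm on the rack, 170 mm above the bench; axes as the rack's. Here each peg turns up to 11 mm above this point. To take a carrier off: raise it 8 to 20 mm (14 is best), draw it at least 35 mm along the rack's -x until its eye is past the turned-up end, and only then raise it further.
- square_carrier_mid (a point): The carrier to move, with a square-cornered, flat-footed lower part. Aluminium plate 8 mm thick (x), 146 mm tall (z, up to the tab), 80 to 170 g. Point: its centre, 73 mm above the lower edge. Body 56 mm wide (y), 0 to 68 mm above the lower edge, small brass wheels on the face. Head 44 mm wide with a square eye 26 x 26 mm, 82 to 108 mm up; above it a plain tab, 108 to 146 mm up, to grip by its flat faces.
- square_carrier: The same plate; origin in the middle of its lower edge, same axes. Hangs with its eye's upper edge on the peg.
- round_carrier_mid (a point): Bystander: carrier with a round body of 68 mm diameter, same head, thickness and height as the square one. Point half-way up.
- fork_carrier_mid (a point): Bystander: carrier whose body ends in two prongs 13 mm wide and 18 mm apart, same head, thickness and height. Point half-way up.
- vise_slot (a point): Middle of the floor of the vise's slot, 12 mm above the bench. Vise fixed to the bench. x: along the jaws' closing (plate thickness goes along it), y along the jaws, z up. Fixed jaw face at x = +9 mm, moving jaw face at -9 mm + 4 mm per rad of the wheel (start gap 15 to 18 mm). Jaws 72 mm long, tops 43 mm above this floor, slot ends open. A plate let go leans up to 13 degrees until clamped.
- vise_jaw: The vise's moving jaw, 24 mm thick; origin in the middle of the lower edge of its clamping face, 2 mm above the slot floor; axes as the slot's. Driven by the thumbwheel, 4 mm per rad.
- wheel_top (a point): Top of the thumbwheel's rim, 56 mm above the bench, 84 mm from the slot along the vise's -x; axes as the slot's. Knurled steel, 36 mm diameter, 12 mm wide, axis along x, sunk in a housing 42 (x) x 60 mm (y); 6 mm of rim stand proud. Press a fingertip on it with 4 to 10 N and draw it to the vise's +y to close the jaw (18 mm per rad, 2 N at the rim). It stays where left and stalls when the jaw grips.
- vise_wheel (a joint): Angle of the thumbwheel in rad: 0 with the gap 18 mm wide, growing as the jaw closes; starts at 0 to 0.75, grips the 8 mm plate at about 2.5.
- press: Obstacle: green hand press fixed to the bench; origin under its base; base 120 mm (x) x 75 mm (y), 240 mm tall.
- tray: Bystander: grey parts tray 75 x 100 x 22 mm, origin under its centre.
- oil_jar: Bystander: small jar 36 mm in diameter, 62 mm tall, origin under its centre.
- holder_ring: Bystander: brass ring 54 mm in diameter, 20 mm tall, origin under its centre.
Not all that is in view belongs to the job. What is meant by the part that bears vise_slot is not pink, and is the smaller of those in its own colour.

How it is judged:
By the outcome, as a careful person would: the job done as asked, in the order asked, and still so for the second after the job is handed in, with the robot touching nothing.
It also fails if it takes over 64 s, if anything falls off the work surface, if the arm or the gripper's body presses on something with over 40 N, if the wrist force passes 120 N, or if a joint passes its speed limit or range.

## Working session

There is one attempt and no reset: what is moved stays moved. The work goes in short steps, Python scripts to look and compute and a tool call to move; the robot and the scene stay as the last step left them, time stands still between calls to the robot, and variables do not carry over. Pictures are saved under pics/ and viewed, and the job is handed in when it is done.

Besides the shell and the picture viewer there is one more tool, called after "Request:" as name(argument=value, ...) on one line, values as JSON. jog_arm: Moves the arm, as the interface text tells. Its arguments: {"type":"object","properties":{"moves":{"type":"array"},"squeeze":{"type":"number"}},"required":["moves"]}

```bash
ls; mkdir -p pics; python3 - <<'E'
from rig import r
import cv2,numpy as np
s=r.sense();print(s)
for n in ["side","top","wrist"]:
    c=r.calibration(n);print(n,{k:np.round(v,3).tolist() for k,v in c.items()})
    p,d=r.grab_frame(n);cv2.imwrite(f"pics/{n}0.png",p[:,:,::-1]);np.save(f"{n}0.npy",d)
E
```

```text
pics
{'clock': 0.0, 'qpos': array([ 1.33359420e+00,  3.53681071e-01,  1.63412648e+00, -1.60514366e-05,
        1.15521506e+00, -2.39445310e-03]), 'qvel': array([-8.12946829e-05,  6.42431278e-04,  5.66239591e-04, -6.44570606e-04,
        1.05213833e-03,  4.55240137e-04]), 'joint_efforts': array([ 9.00945452e-04, -6.05243325e+01, -3.42059970e+01,  2.08573538e-04,
        9.36608179e-03, -7.66707444e-05]), 'eef_pos': array([145.29895126, 607.38359878, 230.54440234]), 'tcp_rot': array([-3.14016266e+00,  1.12518779e-05,  2.90679148e+00]), 'contact_force': array([-0.19292616,  0.40665529,  0.10644956]), 'wrist_torque': array([-0.03505545, -0.02958949, -0.06552401]), 'opening': 0.998180358839954}
side {'fx': 488.99, 'fy': 488.99, 'cx': 318.973, 'cy': 240.645, 'R': [[-0.822, -0.569, -0.01], [-0.437, 0.642, -0.631], [0.365, -0.514, -0.776]], 't': [465.077, 392.999, 956.712]}
top {'fx': 508.013, 'fy': 508.013, 'cx': 323.69, 'cy': 253.738, 'R': [[0.016, -0.999, -0.032], [-0.998, -0.014, -0.065], [0.065, 0.033, -0.997]], 't': [-45.333, 624.876, 1121.655]}
wrist {'fx': 415.004, 'fy': 415.004, 'cx': 320.696, 'cy': 240.463, 'R': [[0.232, 0.973, -0.001], [0.933, -0.222, 0.284], [0.276, -0.067, -0.959]], 't': [-624.701, -37.839, 379.007]}
```

View pics/side0.png

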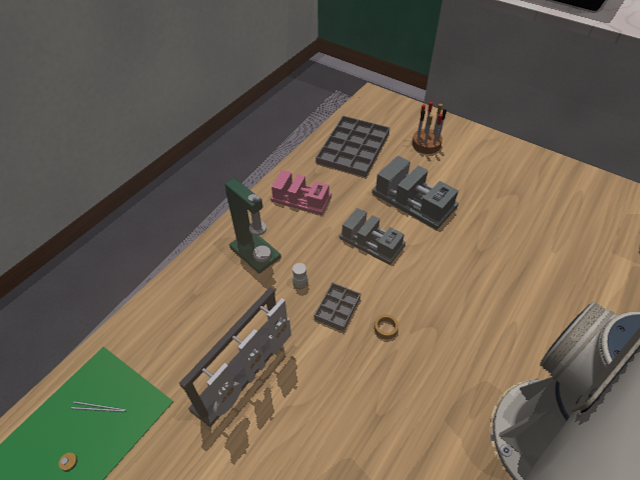

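View pics/top0.png

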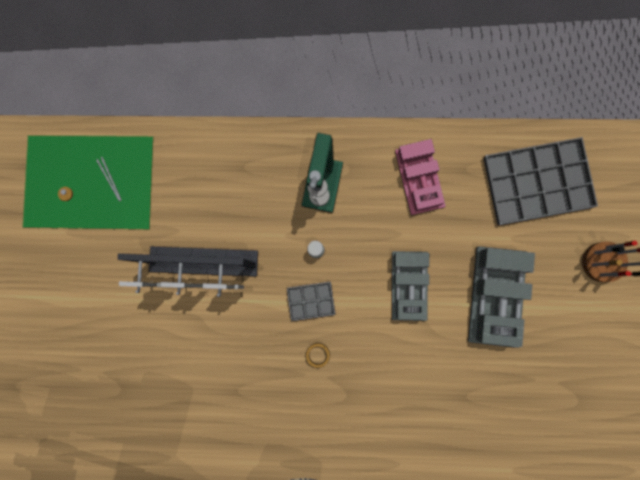

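View pics/wrist0.png

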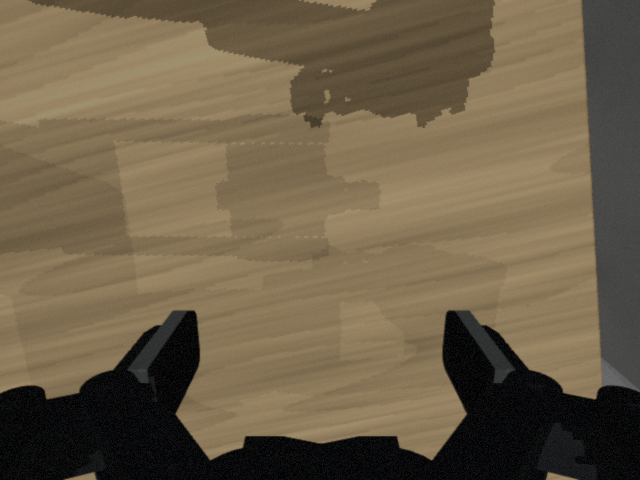

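Possible vises in the top view: small grey (410,287), large grey (503,297) and pink (422,178). The description picks the small grey one. The rack with three carriers is at about (190,265). I'll zoom in to check.

```bash
python3 - <<'E'
import cv2,numpy as np
s=cv2.imread("pics/side0.png");t=cv2.imread("pics/top0.png")
cv2.imwrite("pics/c1.png",cv2.resize(s[280:425,180:310],None,fx=4,fy=4,interpolation=cv2.INTER_CUBIC))
a=cv2.resize(t[235:335,380:440],None,fx=6,fy=6,interpolation=cv2.INTER_CUBIC)
b=cv2.resize(s[200:270,330:415],None,fx=5,fy=5,interpolation=cv2.INTER_CUBIC)
b=cv2.copyMakeBorder(b,0,600-350,0,0,cv2.BORDER_CONSTANT)
cv2.imwrite("pics/c2.png",np.hstack([a,b]))
cv2.imwrite("pics/c3.png",cv2.resize(t[235:305,110:265],None,fx=5,fy=5,interpolation=cv2.INTER_CUBIC))
E
```

```text
(no output)
```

View pics/c1.png

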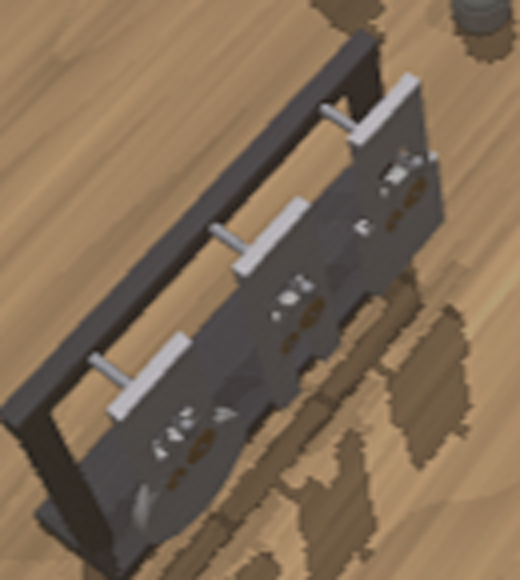

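View pics/c2.png

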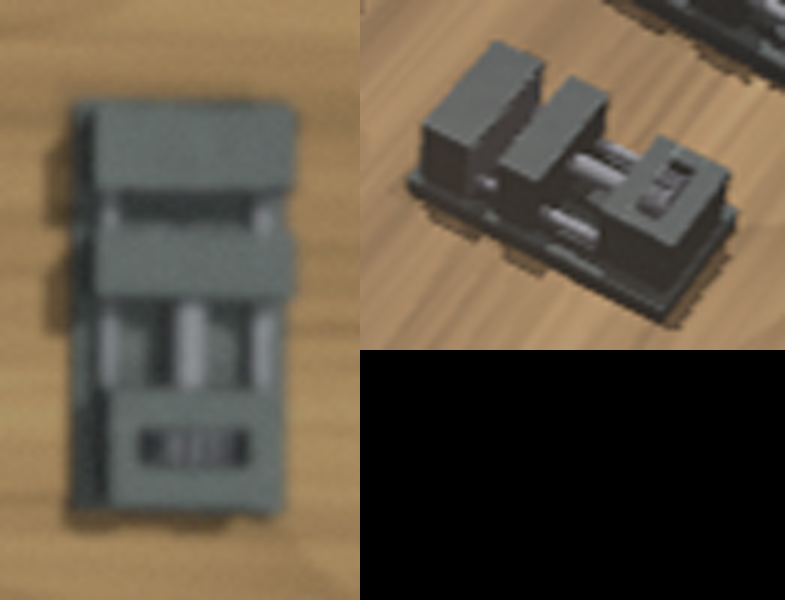

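View pics/c3.png

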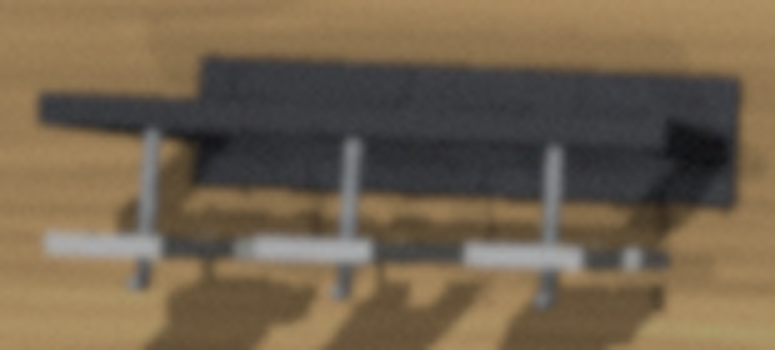

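Side view: round is at the lower left, forked in the middle, and square at the upper right, which is the smallest y and the rightmost in the top view at (215,286). I'll measure roughly, then confirm up close with the wrist camera.

```bash
cat > h.py <<'E'
import numpy as np,cv2
from rig import r
def ray(c,u,v,z):
    R=np.array(c["R"]);t=np.array(c["t"]);C=-R.T@t
    d=R.T@np.array([(u-c["cx"])/c["fx"],(v-c["cy"])/c["fy"],1.])
    return C+d*((z-C[2])/d[2])
def cloud(c,d):
    v,u=np.mgrid[:d.shape[0],:d.shape[1]]
    P=np.stack([(u-c["cx"])/c["fx"]*d,(v-c["cy"])/c["fy"]*d,d],-1)
    W=(P-np.array(c["t"]))@np.array(c["R"]); W[d==0]=np.nan
    return W
def proj(c,X):
    p=np.array(c["R"])@np.array(X,float)+np.array(c["t"]);return c["fx"]*p[0]/p[2]+c["cx"],c["fy"]*p[1]/p[2]+c["cy"]
E
python3 - <<'E'
from h import *
c=r.calibration("top");d=np.load("top0.npy");W=cloud(c,d)
def st(m,n):
    P=W[m]; print(n,m.sum(),np.nanmin(P,0).round(),np.nanmax(P,0).round(),np.nanmedian(P,0).round(1))
Z=W[...,2]
v,u=np.mgrid[:480,:640]
m=(Z>195)&(Z<225)&(u<270)&(v>240)&(v<310)
n,l,s,ct=cv2.connectedComponentsWithStats(m.astype(np.uint8))
for i in range(1,n):
    if s[i,4]>10: st(l==i,("tab",ct[i].round(1)))
m=(Z>150)&(Z<190)&(u<270)&(v>235)&(v<310); st(m,"rail")
m=(Z>40)&(Z<70)&(u>380)&(u<440)&(v>235)&(v<335)
n,l,s,ct=cv2.connectedComponentsWithStats(m.astype(np.uint8))
for i in range(1,n):
    if s[i,4]>10:
        st(l==i,("vise",ct[i].round(1)));cn=cv2.findContours((l==i).astype(np.uint8),0,2)[0][0]
        print([ray(c,*p,55)[:2].round().tolist() for p in cv2.boxPoints(cv2.minAreaRect(cn))])
for nm,b in dict(press=(295,350,125,220),jar=(300,330,235,262),tray=(285,337,280,322)).items():
    m=(Z>8)&(u>b[0])&(u<b[1])&(v>b[2])&(v<b[3]); st(m,nm)
E
```

```text
('tab', array([131.3, 283.4])) 113 [547. 300. 197.] [556. 344. 215.] [552.5 320.3 209.8]
('tab', array([173.1, 284.3])) 108 [548. 219. 196.] [556. 263. 214.] [551.9 240.  210.2]
('tab', array([215.4, 285.7])) 106 [546. 140. 198.] [554. 184. 215.] [549.9 158.6 210.3]
rail 1292 [530. 116. 151.] [612. 366. 190.] [599.2 240.8 174.6]
('vise', array([411.2, 259.2])) 492 [ 599. -264.   40.] [ 630. -193.   60.] [ 614.1 -226.7   53.7]
[[629.0, -192.0], [630.0, -263.0], [600.0, -263.0], [599.0, -192.0]]
('vise', array([411.3, 295.6])) 966 [ 486. -264.   40.] [ 585. -193.   60.] [ 524.  -227.8   50.8]
[[584.0, -192.0], [585.0, -263.0], [488.0, -263.0], [487.0, -193.0]]
press 2168 [723. -75.   8.] [843.  18. 243.] [776.1 -35.2 123.2]
jar 226 [618. -35.   8.] [651.  -1.  68.] [633.  -18.7  60.3]
tray 390 [476. -61.   8.] [565.  45.  27.] [519.2  -5.8  19.5]
```

```bash
cat >> h.py <<'E'
from scipy.spatial.transform import Rotation as Ro
def cur():
    s=r.sense();return np.array(s["eef_pos"]),Ro.from_euler("xyz",s["tcp_rot"]),s
def Rt(yaw,tilt=0): # tool down; tilt about tool x
    return Ro.from_euler("xyz",[np.pi,0,yaw])*Ro.from_rotvec([tilt,0,0])
def local(dp,R): return R.inv().apply(dp)
E
python3 - <<'E'
from h import *
p,R,s=cur()
T=np.array([462,167,265.]);n=15;q=p.copy();Rc=R
for i in range(16):
    g=p+(T-p)*min(1,(i+1)/n)
    d=np.round(Rc.inv().apply(g-q)/1000,3)
    tw=[0,0,.12] if i<11 else [-.12,0,0]
    q=q+Rc.apply(d*1000);Rc=Rc*Ro.from_rotvec(tw);print(i,d.tolist(),tw)
print(q,Rc.as_euler("xyz"))
E
```

```text
0 [-0.027, -0.024, -0.002] [0, 0, 0.12]
1 [-0.03, -0.02, -0.003] [0, 0, 0.12]
2 [-0.033, -0.016, -0.002] [0, 0, 0.12]
3 [-0.033, -0.013, -0.002] [0, 0, 0.12]
4 [-0.036, -0.008, -0.002] [0, 0, 0.12]
5 [-0.036, -0.004, -0.003] [0, 0, 0.12]
6 [-0.036, 0.0, -0.002] [0, 0, 0.12]
7 [-0.036, 0.005, -0.002] [0, 0, 0.12]
8 [-0.035, 0.008, -0.002] [0, 0, 0.12]
9 [-0.034, 0.013, -0.003] [0, 0, 0.12]
10 [-0.031, 0.017, -0.002] [0, 0, 0.12]
11 [-0.03, 0.021, -0.002] [-0.12, 0, 0]
12 [-0.03, 0.021, 0.0] [-0.12, 0, 0]
13 [-0.03, 0.02, 0.003] [-0.12, 0, 0]
14 [-0.029, 0.02, 0.005] [-0.12, 0, 0]
15 [-0.0, 0.0, 0.0] [-0.12, 0, 0]
[461.63439525 167.22888708 264.82744176] [2.54185021e+00 9.86548776e-04 1.58681763e+00]
```

Request:
jog_arm(moves=[{"grip": -1, "translation": [-0.027, -0.024, -0.002], "twist": [0, 0, 0.12]}, {"grip": -1, "translation": [-0.03, -0.02, -0.003], "twist": [0, 0, 0.12]}, {"grip": -1, "translation": [-0.033, -0.016, -0.002], "twist": [0, 0, 0.12]}, {"grip": -1, "translation": [-0.033, -0.013, -0.002], "twist": [0, 0, 0.12]}, {"grip": -1, "translation": [-0.036, -0.008, -0.002], "twist": [0, 0, 0.12]}, {"grip": -1, "translation": [-0.036, -0.004, -0.003], "twist": [0, 0, 0.12]}, {"grip": -1, "translation": [-0.036, 0, -0.002], "twist": [0, 0, 0.12]}, {"grip": -1, "translation": [-0.036, 0.005, -0.002], "twist": [0, 0, 0.12]}, {"grip": -1, "translation": [-0.035, 0.008, -0.002], "twist": [0, 0, 0.12]}, {"grip": -1, "translation": [-0.034, 0.013, -0.003], "twist": [0, 0, 0.12]}])

```text
clock: 0.98
eef_pos: [356.7, 311.9, 254.2]
tcp_rot: [-3.141, 0.0, 1.701]
contact_force: [1.0, 0.8, 0.5]
opening: 0.998
```

Request:
jog_arm(moves=[{"grip": -1, "translation": [-0.031, 0.017, -0.002], "twist": [0, 0, 0.12]}, {"grip": -1, "translation": [-0.03, 0.021, -0.002], "twist": [-0.12, 0, 0]}, {"grip": -1, "translation": [-0.03, 0.021, 0], "twist": [-0.12, 0, 0]}, {"grip": -1, "translation": [-0.03, 0.02, 0.003], "twist": [-0.12, 0, 0]}, {"grip": -1, "translation": [-0.029, 0.02, 0.005], "twist": [-0.12, 0, 0]}, {"grip": -1, "translation": [0, 0, 0], "twist": [-0.12, 0, 0]}, {"grip": -1, "translation": [0, 0, 0], "twist": [0, 0, 0]}, {"grip": -1, "translation": [0, 0, 0], "twist": [0, 0, 0]}])

```text
clock: 1.65
eef_pos: [461.1, 166.1, 264.3]
tcp_rot: [2.57, 0.004, 1.585]
contact_force: [1.1, 0.9, 0.2]
opening: 1.003
```

```bash
python3 - <<'E'
from h import *
print(cur()[2])
c=r.calibration("wrist");p,d=r.grab_frame("wrist");cv2.imwrite("pics/w1.png",p[:,:,::-1]);np.savez("w1.npz",d=d,**c)
E
```

```text
{'clock': 1.65, 'qpos': array([ 0.53403937, -0.12748297,  2.2400908 , -0.51617703,  0.58374055,
        0.88904893]), 'qvel': array([ 0.00995999,  0.02258939, -0.06609769,  0.06063884,  0.01554399,
       -0.06344697]), 'joint_efforts': array([ -0.55254858, -25.38099468, -31.56730413,  -2.48055853,
        -2.21490428,   1.36533167]), 'eef_pos': array([461.05135024, 166.08501285, 264.25887813]), 'tcp_rot': array([2.5699073 , 0.00438413, 1.58486198]), 'contact_force': array([1.0553732 , 0.91567523, 0.18736502]), 'wrist_torque': array([0.00202556, 0.22949328, 0.00652422]), 'opening': 1.0033125659372872}
```

View pics/w1.png

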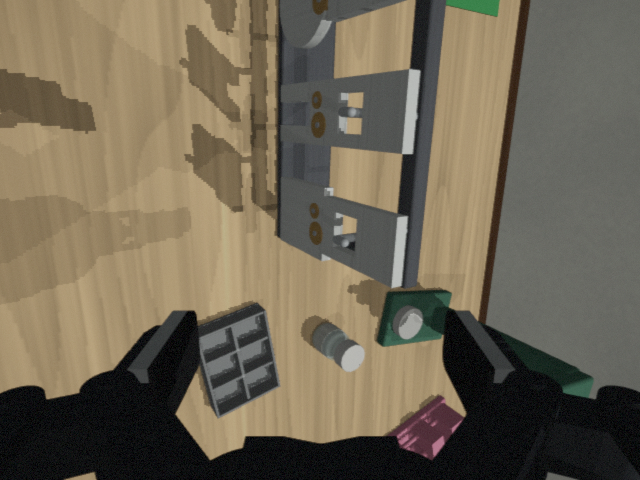

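Confirmed in the wrist view: the square carrier is nearest, at (345,235). The forked one is at (350,115) and the round one at (340,20). Next I'll measure its tab.

```bash
python3 - <<'E'
from h import *
z=np.load("w1.npz");c={k:z[k] for k in z.files};
for k in("fx","fy","cx","cy"):c[k]=float(c[k])
im=cv2.imread("pics/w1.png");g=cv2.cvtColor(im,cv2.COLOR_BGR2HSV)
W=cloud(c,z["d"])
m=((g[...,2]>150)&(g[...,1]<45)).astype(np.uint8);m[:,:380]=0;m[300:]=0;m[:,440:]=0
n,l,s,ct=cv2.connectedComponentsWithStats(m)
for i in range(1,n):
    if s[i,4]>60:
        cn=cv2.findContours((l==i).astype(np.uint8),0,2)[0][0];bx=cv2.boxPoints(cv2.minAreaRect(cn))
        print(s[i],ct[i].round(1),ray(c,*ct[i],211).round(1),np.nanmedian(W[l==i],0).round(1),[ray(c,*p,211)[:2].round(1).tolist() for p in bx])
t=r.calibration("top")
for u,v in[(131.3,283.4),(173.1,284.3),(215.4,285.7)]:print(ray(t,u,v,211).round(1))
sd=r.calibration("side");im=cv2.imread("pics/side0.png");print(proj(sd,[550,158.6,211]))
E
```

```text
[402  69  18  85 893] [410.5 111.1] [552.9 243.1 211. ] [553.  243.1 210.9] [[548.5, 220.8], [549.5, 264.3], [557.9, 264.4], [557.2, 220.0]]
[392 217  15  71 672] [398.9 251.1] [551.7 163.1 211. ] [551.9 163.  210.8] [[547.3, 141.0], [548.4, 184.9], [556.4, 183.4], [555.8, 138.6]]
[552.  319.5 211. ]
[551.6 239.9 211. ]
[550.2 159.7 211. ]
(np.float64(276.38090304831763), np.float64(305.80790230569784))
```

```bash
cat >> h.py <<'E'
def plan(T,yaw,nmin=1,step=38,ang=.115,start=None):
    "rows from the measured pose to T with tool down at yaw"
    p,R,s=cur()
    Re=Ro.from_euler("xyz",[np.pi,0,yaw]);rv=(R.inv()*Re).as_rotvec();T=np.array(T,float)
    n=max(nmin,int(np.ceil(np.linalg.norm(T-p)/step)),int(np.ceil(np.linalg.norm(rv)/ang)))
    tw=np.round(rv/n,3);q=p.copy();Rc=R
    for i in range(n):
        g=p+(T-p)*(i+1)/n;d=np.round(Rc.inv().apply(g-q)/1000,4);print(i,(d+0).tolist(),tw.tolist())
        q=q+Rc.apply(d*1000);Rc=Rc*Ro.from_rotvec(tw)
    print("end",q.round(1),Rc.as_euler("xyz").round(3))
E
python3 -c "
from h import *
plan([551,161,245],1.56)"
```

```text
0 [-0.0015, 0.0128, 0.013] [0.114, -0.001, 0.005]
1 [-0.0013, 0.0142, 0.0115] [0.114, -0.001, 0.005]
2 [-0.0013, 0.0153, 0.0098] [0.114, -0.001, 0.005]
3 [-0.0012, 0.0165, 0.0079] [0.114, -0.001, 0.005]
4 [-0.0012, 0.0172, 0.0061] [0.114, -0.001, 0.005]
end [551. 161. 245.] [3.139e+00 1.000e-03 1.560e+00]
```

Request:
jog_arm(moves=[{"grip": 0.3, "translation": [-0.0015, 0.0128, 0.013], "twist": [0.114, -0.001, 0.005]}, {"grip": 0.3, "translation": [-0.0013, 0.0142, 0.0115], "twist": [0.114, -0.001, 0.005]}, {"grip": 0.3, "translation": [-0.0013, 0.0153, 0.0098], "twist": [0.114, -0.001, 0.005]}, {"grip": 0.3, "translation": [-0.0012, 0.0165, 0.0079], "twist": [0.114, -0.001, 0.005]}, {"grip": 0.3, "translation": [-0.0012, 0.0172, 0.0061], "twist": [0.114, -0.001, 0.005]}, {"grip": 0.3, "translation": [0, 0, 0], "twist": [0, 0, 0]}, {"grip": 0.3, "translation": [0, 0, 0], "twist": [0, 0, 0]}, {"grip": 0.3, "translation": [0, 0, 0], "twist": [0, 0, 0]}])

```text
clock: 2.37
eef_pos: [548.6, 160.7, 246.7]
tcp_rot: [3.116, 0.002, 1.559]
contact_force: [-0.6, 0.2, 0.3]
opening: 0.35
```

```bash
python3 - <<'E'
from h import *
print(cur()[2])
c=r.calibration("wrist");p,d=r.grab_frame("wrist");cv2.imwrite("pics/w2.png",p[:,:,::-1]);np.savez("w2.npz",d=d,**c)
plan([551,161,180],1.56)
E
```

```text
{'clock': 2.3667, 'qpos': array([ 0.28773115,  0.24306078,  1.75050654, -0.00999707,  1.12437175,
        0.3034078 ]), 'qvel': array([ 0.00991639, -0.05123171,  0.03928133, -0.01729446, -0.00967715,
        0.01716144]), 'joint_efforts': array([-7.31826872e-01, -5.00278330e+01, -3.55357432e+01,  7.31131717e-03,
       -1.66732441e-01, -9.59245535e-02]), 'eef_pos': array([548.56880196, 160.68704336, 246.65587254]), 'tcp_rot': array([3.11631379e+00, 1.63977454e-03, 1.55930849e+00]), 'contact_force': array([-0.58982119,  0.22983998,  0.29236432]), 'wrist_torque': array([ 0.01607031,  0.03508673, -0.00928197]), 'opening': 0.34998255343289514}
0 [0.0003, 0.0007, 0.0336] [0.013, 0.001, -0.0]
1 [0.0004, 0.0011, 0.0337] [0.013, 0.001, -0.0]
end [551. 161. 180.] [3.141 0.    1.559]
```

View pics/w2.png

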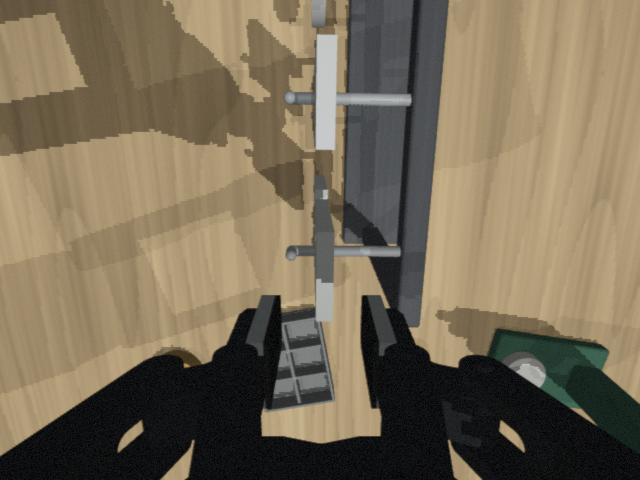

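```bash
python3 - <<'E'
from h import *
print(cur()[2]["eef_pos"],cur()[2]["tcp_rot"])
z=np.load("w2.npz");c={k:(z[k] if z[k].ndim else float(z[k])) for k in z.files}
im=cv2.imread("pics/w2.png");g=cv2.cvtColor(im,cv2.COLOR_BGR2HSV)
W=cloud(c,z["d"])
m=((abs(W[...,2]-211)<6)).astype(np.uint8);m[:,:300]=0;m[:,345:]=0
n,l,s,ct=cv2.connectedComponentsWithStats(m)
for i in range(1,n):
    if s[i,4]>60: print(s[i],ct[i].round(1),ray(c,*ct[i],211).round(1),np.nanmin(W[l==i],0).round(1),np.nanmax(W[l==i],0).round(1))
E
```

```text
[547.87070941 160.47229529 247.22448184] [3.11523170e+00 2.00435479e-03 1.55927402e+00]
[ 315   35   22  115 2288] [325.5  90.9] [553.  243.4 211. ] [548.5 220.2 205.2] [557.3 264.3 213.3]
[ 316  228   19   93 1613] [324.3 273.7] [551.9 164.3 211. ] [547.7 140.2 205.1] [556.5 184.9 212.7]
```

Request:
jog_arm(moves=[{"grip": 0.3, "translation": [0.001, 0.0036, 0.005], "twist": [0.026, 0.002, 0]}, {"grip": 0.3, "translation": [0, 0, 0], "twist": [0, 0, 0]}])

```text
clock: 2.58
eef_pos: [551.9, 161.1, 242.7]
tcp_rot: [3.141, 0.001, 1.559]
contact_force: [-1.7, -0.8, 0.2]
opening: 0.351
```

Request:
jog_arm(moves=[{"grip": 0.3, "translation": [0, 0, 0], "twist": [0, 0, 0]}, {"grip": 0.3, "translation": [0, 0, 0], "twist": [0, 0, 0]}])

```text
clock: 2.75
eef_pos: [551.8, 160.5, 242.8]
tcp_rot: [3.14, 0.001, 1.558]
contact_force: [-0.2, -0.1, 0.7]
opening: 0.349
```

```bash
python3 -c "
from h import *
plan([551.5,162,181],1.56)"
```

```text
0 [0.0008, -0.0002, 0.0309] [0.001, 0.001, -0.001]
1 [0.0008, -0.0002, 0.0309] [0.001, 0.001, -0.001]
end [551.5 162.  181. ] [-3.141e+00 -1.000e-03  1.560e+00]
```

Request:
jog_arm(moves=[{"grip": 0.3, "translation": [0.0008, 0, 0.0205], "twist": [0.001, 0, 0]}, {"grip": 0.3, "translation": [0.0008, 0, 0.0205], "twist": [0, 0, 0]}, {"grip": 0.3, "translation": [0, 0, 0.0205], "twist": [0, 0, 0]}, {"grip": 0.3, "translation": [0, 0, 0], "twist": [0, 0, 0]}, {"grip": 0.3, "translation": [0, 0, 0], "twist": [0, 0, 0]}])

```text
clock: 3.17
eef_pos: [552.0, 161.9, 180.9]
tcp_rot: [3.141, 0.002, 1.557]
contact_force: [0.1, -0.2, -0.1]
opening: 0.353
```

Request:
jog_arm(moves=[{"grip": 1, "translation": [0, 0, 0], "twist": [0, 0, 0]}, {"grip": 1, "translation": [0, 0, 0], "twist": [0, 0, 0]}, {"grip": 1, "translation": [0, 0, 0], "twist": [0, 0, 0]}, {"grip": 1, "translation": [0, 0, 0], "twist": [0, 0, 0]}, {"grip": 1, "translation": [0, 0, 0], "twist": [0, 0, 0]}, {"grip": 1, "translation": [0, 0, 0], "twist": [0, 0, 0]}], squeeze=50)

```text
clock: 3.67
eef_pos: [552.1, 161.8, 181.2]
tcp_rot: [3.141, 0.002, 1.557]
contact_force: [-1.0, 0.0, 5.0]
opening: 0.086
```

```bash
python3 - <<'E'
from h import *
s=cur()[2];print(s["eef_pos"],s["tcp_rot"],s["contact_force"],s["wrist_torque"],s["opening"])
c=r.calibration("wrist");p,d=r.grab_frame("wrist");cv2.imwrite("pics/w3.png",p[:,:,::-1])
E
```

```text
[552.13434412 161.76907786 181.16557767] [3.14131487e+00 1.65743102e-03 1.55698751e+00] [-1.02885881  0.00747061  4.98297599] [ 0.03445304  0.29624556 -0.007843  ] 0.08573025491956585
```

View pics/w3.png

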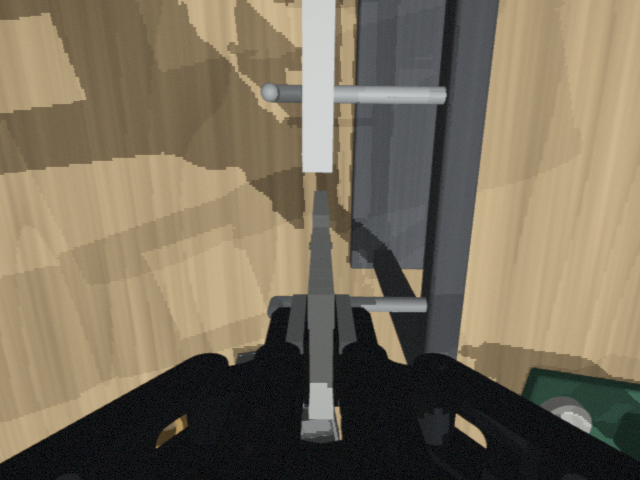

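Request:
jog_arm(moves=[{"grip": 1, "translation": [0, 0, -0.005], "twist": [0, 0, 0]}, {"grip": 1, "translation": [0, 0, -0.005], "twist": [0, 0, 0]}, {"grip": 1, "translation": [0, 0, -0.004], "twist": [0, 0, 0]}, {"grip": 1, "translation": [0, 0, 0], "twist": [0, 0, 0]}, {"grip": 1, "translation": [0, 0, 0], "twist": [0, 0, 0]}])

```text
clock: 4.13
eef_pos: [552.4, 161.8, 195.1]
tcp_rot: [3.141, 0.002, 1.557]
contact_force: [-0.2, 0.6, -1.7]
opening: 0.083
```

```bash
python3 - <<'E'
from h import *
s=cur()[2];print(s["eef_pos"],s["tcp_rot"],s["contact_force"],s["wrist_torque"],s["opening"])
c=r.calibration("wrist");p,d=r.grab_frame("wrist");cv2.imwrite("pics/w4.png",p[:,:,::-1])
E
```

```text
[552.35140065 161.77174905 195.10711176] [3.14088921e+00 1.67468805e-03 1.55701077e+00] [-0.21770331  0.5642762  -1.70874583] [-0.02330432  0.04290561  0.03117029] 0.08326877761386194
```

View pics/w4.png

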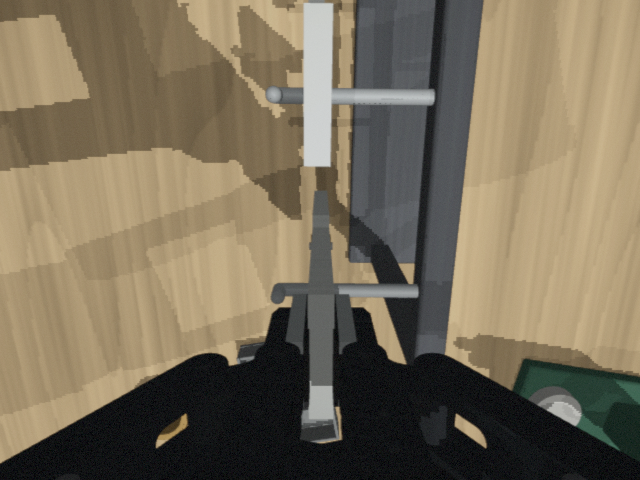

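It's lifted 14 mm, with about 1.7 N of weight on the wrist. Next I'll draw it 46 mm along the peg.

Request:
jog_arm(moves=[{"grip": 1, "translation": [0, -0.008, 0], "twist": [0, 0, 0]}, {"grip": 1, "translation": [0, -0.012, 0], "twist": [0, 0, 0]}, {"grip": 1, "translation": [0, -0.012, 0], "twist": [0, 0, 0]}, {"grip": 1, "translation": [0, -0.01, 0], "twist": [0, 0, 0]}, {"grip": 1, "translation": [0, -0.006, 0], "twist": [0, 0, 0]}, {"grip": 1, "translation": [0, 0, 0], "twist": [0, 0, 0]}, {"grip": 1, "translation": [0, 0, 0], "twist": [0, 0, 0]}])

```text
clock: 4.77
eef_pos: [504.0, 162.5, 195.1]
tcp_rot: [3.141, 0.002, 1.557]
contact_force: [0.3, -0.5, -0.9]
opening: 0.087
```

```bash
python3 - <<'E'
from h import *
s=cur()[2];print(s["eef_pos"],s["tcp_rot"],s["contact_force"],s["wrist_torque"],s["opening"])
c=r.calibration("wrist");p,d=r.grab_frame("wrist");cv2.imwrite("pics/w5.png",p[:,:,::-1])
c=r.calibration("top");p,d=r.grab_frame("top");cv2.imwrite("pics/t5.png",p[:,:,::-1])
E
```

```text
[503.99271966 162.52731648 195.13765513] [3.14071374e+00 1.64639452e-03 1.55742319e+00] [ 0.33884375 -0.54107323 -0.91326852] [ 0.00371309 -0.04342604  0.06466375] 0.08659545592600258
```

View pics/w5.png

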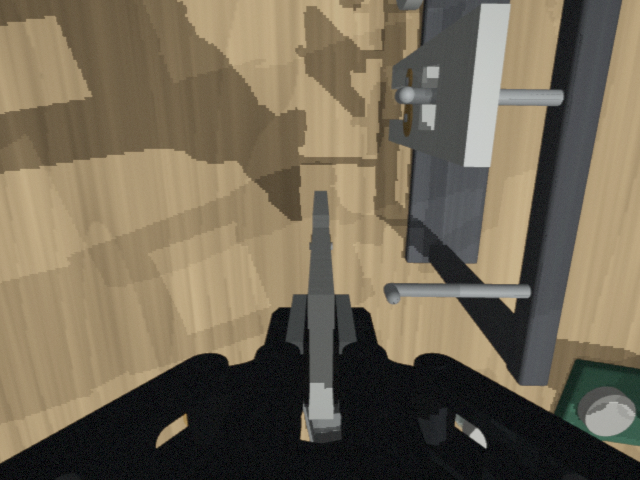

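View pics/t5.png

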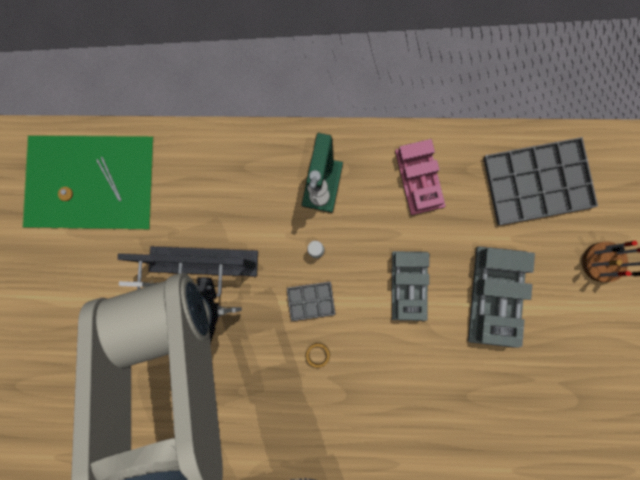

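```bash
python3 - <<'E'
from h import *
plan([504,150,235],1.557,nmin=2)
p,R,s=cur()
T=np.array([545,-227,235]);d=T-[504,150,235];print(np.linalg.norm(d),local(d,R))
E
```

```text
0 [-0.0063, -0.0002, -0.02] [0.001, 0.001, 0.0]
1 [-0.0063, -0.0003, -0.0199] [0.001, 0.001, 0.0]
end [504. 150. 235.] [-3.141 -0.     1.557]
379.22288960451743 [-376.40584551   46.13268001    0.6444396 ]
```

Request:
jog_arm(moves=[{"grip": 1, "translation": [0, 0, -0.02], "twist": [0, 0, 0]}, {"grip": 1, "translation": [-0.012, 0, -0.02], "twist": [0, 0, 0]}, {"grip": 1, "translation": [-0.025, 0.003, 0], "twist": [0, 0, 0]}, {"grip": 1, "translation": [-0.036, 0.005, 0], "twist": [0, 0, 0]}, {"grip": 1, "translation": [-0.038, 0.005, 0], "twist": [0, 0, 0]}, {"grip": 1, "translation": [-0.038, 0.005, 0], "twist": [0, 0, 0]}, {"grip": 1, "translation": [-0.038, 0.005, 0], "twist": [0, 0, 0]}, {"grip": 1, "translation": [-0.038, 0.005, 0], "twist": [0, 0, 0]}, {"grip": 1, "translation": [-0.038, 0.005, 0], "twist": [0, 0, 0]}, {"grip": 1, "translation": [-0.038, 0.005, 0], "twist": [0, 0, 0]}])

```text
clock: 5.7
eef_pos: [538.4, -141.3, 235.5]
tcp_rot: [3.141, 0.002, 1.557]
contact_force: [0.6, 0.7, -1.9]
opening: 0.084
```

Request:
jog_arm(moves=[{"grip": 1, "translation": [-0.036, 0.005, 0], "twist": [0, 0, -0.01]}, {"grip": 1, "translation": [-0.03, 0.003, 0.01], "twist": [0, 0, -0.01]}, {"grip": 1, "translation": [-0.02, 0, 0.01], "twist": [0, 0, -0.006]}, {"grip": 1, "translation": [0, 0, 0], "twist": [0, 0, 0]}, {"grip": 1, "translation": [0, 0, 0], "twist": [0, 0, 0]}, {"grip": 1, "translation": [0, 0, 0], "twist": [0, 0, 0]}])

```text
clock: 6.2
eef_pos: [545.6, -224.9, 215.5]
tcp_rot: [-3.141, 0.001, 1.582]
contact_force: [0.8, 0.3, -0.9]
opening: 0.084
```

```bash
python3 - <<'E'
from h import *
s=cur()[2];print(s["eef_pos"],s["tcp_rot"],s["contact_force"],s["wrist_torque"],s["opening"])
c=r.calibration("wrist");p,d=r.grab_frame("wrist");cv2.imwrite("pics/w6.png",p[:,:,::-1]);np.savez("w6.npz",d=d,**c)
s=cur()[2];print(s["eef_pos"],s["tcp_rot"])
E
```

```text
[ 545.61818065 -224.89802618  215.45223101] [-3.14141083e+00  1.31789743e-03  1.58233660e+00] [ 0.81905772  0.31876372 -0.90078398] [-0.00473826  0.02976048 -0.03515258] 0.08356454342570906
[ 545.77664692 -224.50586737  215.7635799 ] [3.14131566e+00 1.58198655e-03 1.58321808e+00]
```

View pics/w6.png

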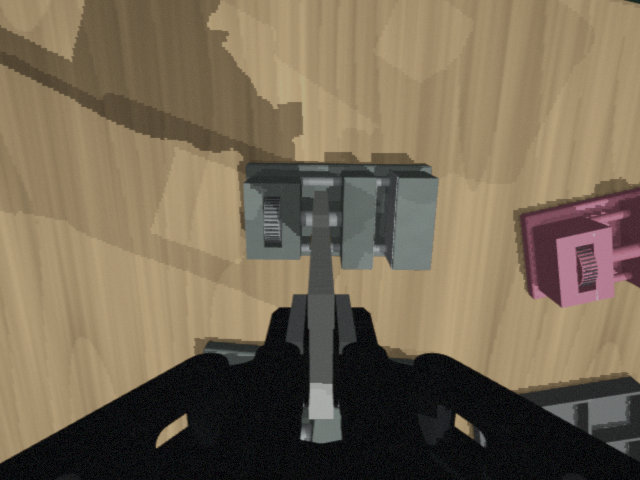

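```bash
python3 - <<'E'
from h import *
z=np.load("w6.npz");c={k:(z[k] if z[k].ndim else float(z[k])) for k in z.files}
W=cloud(c,z["d"]);Z=W[...,2]
m=((abs(Z-55)<5)).astype(np.uint8);m[:,:235]=0;m[:,445:]=0;m[:160]=0;m[280:]=0
m=cv2.morphologyEx(m,cv2.MORPH_OPEN,np.ones((3,3)))
n,l,s,ct=cv2.connectedComponentsWithStats(m)
for i in range(1,n):
    if s[i,4]>200:
        cn=cv2.findContours((l==i).astype(np.uint8),0,2)[0][0];rc=cv2.minAreaRect(cn);bx=cv2.boxPoints(rc)
        print(s[i],ct[i].round(1),rc,np.nanmedian(Z[l==i]).round(1),[ray(c,*p,55)[:2].round(1).tolist() for p in bx])
        P=W[l==i]
        for y in(-255,-228,-200):
            q=P[abs(P[:,1]-y)<3,0]
            if len(q): print(y,np.percentile(q,[1,99]).round(1))
        for x in (np.percentile(P[:,0],30),np.percentile(P[:,0],70)):
            q=P[abs(P[:,0]-x)<3,1];print("yr",np.percentile(q,[1,99]).round(1))
# wheel
m=(Z>48)&(Z<62);
w=np.zeros_like(m);w[195:250,255:290]=1
P=W[w.astype(bool)];print("wheel z",np.percentile(P[:,2],[50,90,99]))
# plate
for v in(200,230,260,290,330,360):
    a=W[v,300:345];k=(a[:,2]>75)&(a[:,2]<230);print(v,np.where(k)[0][[0,-1]]+300 if k.any() else None,a[k].mean(0).round(1),a[k][:,0].min().round(1),a[k][:,0].max().round(1))
E
python3 - <<'E'
import cv2
im=cv2.imread("pics/w6.png");cv2.imwrite("pics/c6.png",cv2.resize(im[150:450,230:450],None,fx=2.,fy=2.,interpolation=cv2.INTER_CUBIC))
E
```

```text
[ 341  176   36   94 3032] [358.1 221.9] ((358.3592834472656, 222.42453002929688), (33.300697326660156, 93.41901397705078), 1.6365771293640137) 55.0 [[562.1, -265.1], [562.2, -192.7], [586.5, -193.1], [588.0, -265.6]]
-255 [562.4 586.3]
-228 [562.4 586.7]
-200 [562.4 586.7]
yr [-264.1 -193.8]
yr [-264.9 -193.7]
[ 391  177   48   93 3818] [413.6 222.5] ((413.96466064453125, 223.03097534179688), (42.37260437011719, 94.7895736694336), 3.814074993133545) 55.0 [[600.4, -264.9], [600.7, -191.6], [631.6, -193.3], [633.5, -266.8]]
-255 [601.4 631.7]
-228 [601.7 631.7]
-200 [601.6 631.3]
yr [-264.2 -193.8]
yr [-264.1 -193.7]
[263 205  17  35 547] [271.5 222.2] ((271.0, 222.0), (34.0, 16.0), 90.0) 54.6 [[503.3, -215.5], [515.2, -215.3], [514.8, -241.6], [502.6, -241.8]]
-228 [503.7 515.1]
yr [-242.9 -216.3]
yr [-242.8 -216.7]
wheel z [nan nan nan]
200 [313 327] [ 545.6 -196.4  131.1] 541.7 549.5
230 [312 328] [ 545.7 -202.3  172.6] 542.0 549.4
260 [310 331] [ 546.  -202.4  214.5] 542.2 549.8<stdin>:23: RuntimeWarning: Mean of empty slice.
  ret = um.true_divide(
Traceback (most recent call last):
ValueError: zero-size array to reduction operation minimum which has no identity
```

View pics/c6.png

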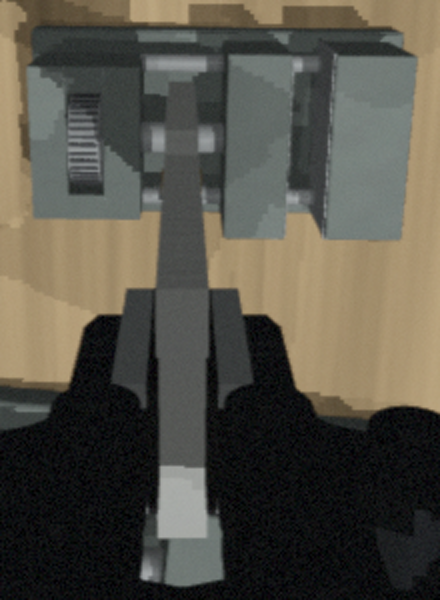

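```bash
python3 - <<'E'
from h import *
z=np.load("w6.npz");c={k:(z[k] if z[k].ndim else float(z[k])) for k in z.files}
W=cloud(c,z["d"]);Z=W[...,2]
m=(abs(Z-55)<5)
for a,b in((335,384),(385,445)):
  for side in(0,-1):
    pts=[]
    for v in range(185,262):
        k=np.where(m[v,a:b])[0]
        if len(k)>8: pts.append(ray(c,a+k[side]+(-.5 if side==0 else .5),v,55)[:2])
    pts=np.array(pts);f=np.polyfit(pts[:,1],pts[:,0],1);res=np.abs(pts[:,0]-np.polyval(f,pts[:,1]))
    k=res<1;f=np.polyfit(pts[k,1],pts[k,0],1);print(len(pts),f[0].round(4),np.polyval(f,-229).round(2))
# plate left and right edge at tab/bottom
s=cur()[2];print(s["eef_pos"],s["tcp_rot"])
for v in(196,200,215,230,245,260,275):
    a=W[v,300:345];k=(a[:,2]>75)&(a[:,2]<230);print(v,np.where(k)[0][[0,-1]]+300,np.nanmean(a[k],0).round(1))
# top camera edges subpixel
t=r.calibration("top");im=cv2.imread("pics/t5.png")
d=np.load("top0.npy");Wt=cloud(t,d);mt=abs(Wt[...,2]-55)<8
for a,b in((245,274),(274,297)):
  for side in(0,-1):
    pts=[]
    for u in range(399,424):
        k=np.where(mt[a:b,u])[0]
        if len(k)>3: pts.append(ray(t,u,a+k[side]+(-.5 if side==0 else .5),55)[:2])
    pts=np.array(pts);f=np.polyfit(pts[:,1],pts[:,0],1);print("top",len(pts),f[0].round(4),np.polyval(f,-228).round(2))
E
```

```text
77 0.0002 562.14
77 -0.0003 586.72
77 -0.0008 600.62
77 -0.0004 631.75
[ 545.77664692 -224.50586737  215.7635799 ] [3.14131566e+00 1.58198655e-03 1.58321808e+00]
196 [314 326] [ 545.6 -196.4  118.6]
200 [313 327] [ 545.6 -196.4  131.1]
215 [312 328] [ 545.7 -196.5  167.2]
230 [312 328] [ 545.7 -202.3  172.6]
245 [309 332] [ 546.  -204.4  189.5]
260 [310 331] [ 546.  -202.4  214.5]
275 [309 329] [ 545.8 -202.6  229. ]
top 25 0.0399 629.52
top 25 -0.0149 583.01
top 25 -0.0149 583.01
top 25 0.0231 559.67
```

```bash
python3 -c "
from h import *
plan([594,-229.2,190],1.571,step=24)"
```

```text
0 [-0.0018, 0.0161, 0.0086] [0.0, 0.001, 0.004]
1 [-0.0016, 0.016, 0.0086] [0.0, 0.001, 0.004]
2 [-0.0017, 0.0161, 0.0086] [0.0, 0.001, 0.004]
end [ 594.  -229.2  190. ] [ 3.141e+00 -1.000e-03  1.571e+00]
```

Request:
jog_arm(moves=[{"grip": 1, "translation": [-0.0018, 0.0161, 0.0086], "twist": [0, 0.0005, 0.004]}, {"grip": 1, "translation": [-0.0016, 0.016, 0.0086], "twist": [0, 0.0005, 0.004]}, {"grip": 1, "translation": [-0.0017, 0.0161, 0.0086], "twist": [0, 0.0005, 0.004]}, {"grip": 1, "translation": [0, 0, 0], "twist": [0, 0, 0]}, {"grip": 1, "translation": [0, 0, 0], "twist": [0, 0, 0]}, {"grip": 1, "translation": [0, 0, 0], "twist": [0, 0, 0]}])

```text
clock: 6.75
eef_pos: [593.5, -229.0, 190.2]
tcp_rot: [-3.141, 0.0, 1.572]
contact_force: [-0.4, -0.8, -2.4]
opening: 0.084
```

```bash
python3 - <<'E'
from h import *
s=cur()[2];print(s["eef_pos"],s["tcp_rot"],s["contact_force"],s["wrist_torque"],s["opening"])
c=r.calibration("wrist");p,d=r.grab_frame("wrist");cv2.imwrite("pics/w7.png",p[:,:,::-1]);np.savez("w7.npz",d=d,**c)
W=cloud(c,d);Z=W[...,2];m=abs(Z-55)<5;m[:170]=0
for v in(190,200,210,220,225,230,240,250):
    k=np.where(m[v])[0];k=k[(k>200)&(k<480)];br=np.where(np.diff(k)>1)[0]
    a=[ray(c,k[i]+.5,v,55)[0].round(1) for i in br]+[ray(c,k[i+1]-.5,v,55)[0].round(1) for i in br]
    q=W[v,250:400];kk=(q[:,2]>70)&(q[:,2]<230);print(v,ray(c,320,v,55)[1].round(),sorted(a),q[kk].mean(0).round(1) if kk.any() else None)
E
```

```text
[ 593.49819863 -229.01547415  190.17981198] [-3.14144658e+00  3.02972615e-04  1.57220285e+00] [-0.37124031 -0.77611646 -2.40402838] [-0.00243718 -0.02666526 -0.03455146] 0.08361014797913932
190 -203.0 [np.float64(513.8), np.float64(514.5), np.float64(515.8), np.float64(517.2), np.float64(517.9), np.float64(522.6), np.float64(525.9), np.float64(526.6), np.float64(527.3), np.float64(562.3), np.float64(587.3), np.float64(601.4)] None
200 -210.0 [np.float64(519.4), np.float64(520.0), np.float64(522.1), np.float64(522.8), np.float64(523.4), np.float64(524.8), np.float64(525.5), np.float64(526.2), np.float64(530.9), np.float64(562.8), np.float64(587.2), np.float64(601.5)] [ 593.8 -200.4  105.6]
210 -217.0 [np.float64(513.4), np.float64(514.1), np.float64(516.1), np.float64(518.9), np.float64(519.5), np.float64(520.2), np.float64(520.9), np.float64(521.6), np.float64(522.3), np.float64(524.3), np.float64(525.7), np.float64(526.4), np.float64(527.7), np.float64(530.5), np.float64(531.2), np.float64(563.3), np.float64(587.2), np.float64(601.5)] [ 594.  -200.4  131.6]
220 -224.0 [np.float64(51
[... 855 characters left out ...]
np.float64(587.1), np.float64(601.7)] [ 593.8 -206.4  147.2]
240 -239.0 [np.float64(516.6), np.float64(517.3), np.float64(518.7), np.float64(520.1), np.float64(522.9), np.float64(523.6), np.float64(524.3), np.float64(525.0), np.float64(525.7), np.float64(526.4), np.float64(527.1), np.float64(527.8), np.float64(529.8), np.float64(562.7), np.float64(564.1), np.float64(564.7), np.float64(587.1), np.float64(601.7)] [ 594.1 -206.9  162. ]
250 -246.0 [np.float64(518.1), np.float64(519.6), np.float64(522.4), np.float64(523.8), np.float64(524.5), np.float64(525.9), np.float64(527.3), np.float64(529.4), np.float64(530.1), np.float64(562.4), np.float64(587.0), np.float64(601.1)] [ 594.1 -206.4  177.4]
```

View pics/w7.png

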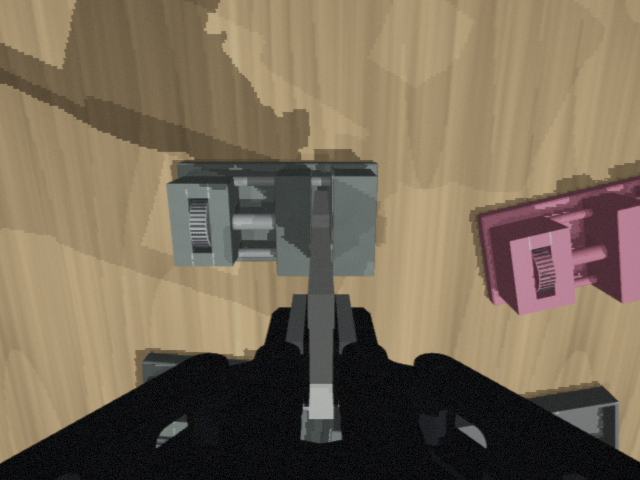

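Plate at x=593.9 and y=-228.4. The jaw faces are at 587.1 and 601.6, with the vise's y centre at -229. It lines up, so I'll descend.

Request:
jog_arm(moves=[{"grip": 1, "translation": [-0.0003, 0.0003, 0.01], "twist": [0, 0, 0]}, {"grip": 1, "translation": [0, 0, 0.01], "twist": [0, 0, 0]}, {"grip": 1, "translation": [0, 0, 0.01], "twist": [0, 0, 0]}, {"grip": 1, "translation": [0, 0, 0.01], "twist": [0, 0, 0]}, {"grip": 1, "translation": [0, 0, 0.008], "twist": [0, 0, 0]}, {"grip": 1, "translation": [0, 0, 0.006], "twist": [0, 0, 0]}, {"grip": 1, "translation": [0, 0, 0], "twist": [0, 0, 0]}, {"grip": 1, "translation": [0, 0, 0], "twist": [0, 0, 0]}])

```text
clock: 7.47
eef_pos: [593.9, -230.2, 135.2]
tcp_rot: [-3.141, 0.0, 1.571]
contact_force: [1.0, -0.2, -1.5]
opening: 0.084
```

Request:
jog_arm(moves=[{"grip": 1, "translation": [0, 0, 0.003], "twist": [0, 0, 0]}, {"grip": 1, "translation": [0, 0, 0.002], "twist": [0, 0, 0]}, {"grip": 1, "translation": [0, 0, 0], "twist": [0, 0, 0]}, {"grip": 1, "translation": [0, 0, 0], "twist": [0, 0, 0]}])

```text
clock: 7.8
eef_pos: [594.2, -230.2, 130.9]
tcp_rot: [3.141, 0.0, 1.571]
contact_force: [0.2, 0.8, -2.2]
opening: 0.088
```

Request:
jog_arm(moves=[{"grip": 1, "translation": [0.0008, 0, 0.0015], "twist": [0, 0, 0]}, {"grip": 1, "translation": [0, 0, 0.001], "twist": [0, 0, 0]}, {"grip": 1, "translation": [0, 0, 0], "twist": [0, 0, 0]}])

```text
clock: 8.05
eef_pos: [594.3, -229.4, 128.5]
tcp_rot: [3.141, 0.0, 1.571]
contact_force: [0.1, 0.4, 1.2]
opening: 0.086
```

Request:
jog_arm(moves=[{"grip": 1, "translation": [0, 0, 0.001], "twist": [0, 0, 0]}, {"grip": 1, "translation": [0, 0, 0], "twist": [0, 0, 0]}])

```text
clock: 8.22
eef_pos: [594.7, -229.4, 128.5]
tcp_rot: [3.14, 0.001, 1.571]
contact_force: [-2.0, 2.9, 8.2]
opening: 0.085
```

Request:
jog_arm(moves=[{"grip": 1, "translation": [0, 0.0012, -0.0005], "twist": [0, 0, 0]}, {"grip": 1, "translation": [0, 0.001, 0], "twist": [0, 0, 0]}, {"grip": 1, "translation": [0, 0, 0], "twist": [0, 0, 0]}])

```text
clock: 8.47
eef_pos: [596.1, -229.4, 128.5]
tcp_rot: [-3.141, 0.0, 1.571]
contact_force: [-4.6, 0.3, 8.3]
opening: 0.085
```

```bash
python3 - <<'E'
from h import *
s=cur()[2];print(s["eef_pos"],s["tcp_rot"],s["contact_force"],s["wrist_torque"],s["opening"])
p,d=r.grab_frame("side");cv2.imwrite("pics/s8.png",cv2.resize(p[150:290,290:450,::-1],None,fx=4,fy=4,interpolation=cv2.INTER_CUBIC))
E
```

```text
[ 596.09504918 -229.44235081  128.46457848] [-3.14107730e+00  4.86303085e-04  1.57116911e+00] [-4.62821074  0.30770765  8.32087003] [0.08874645 0.97079415 0.01398508] 0.0845954372488007
```

View pics/s8.png

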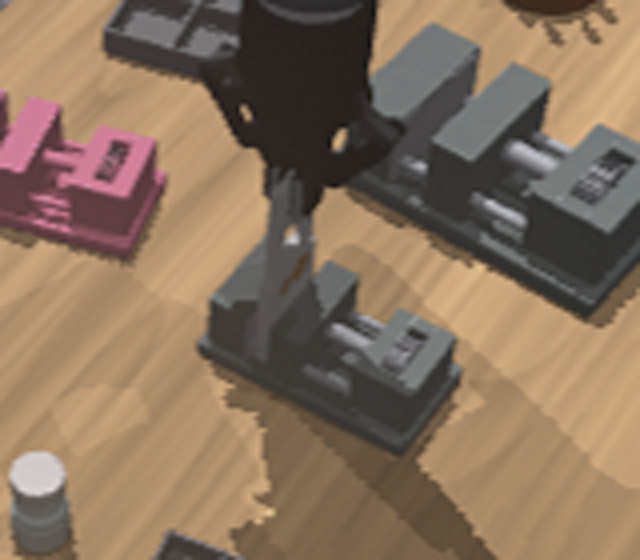

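The plate is in the slot and on the floor. I'll release it gently.

Request:
jog_arm(moves=[{"grip": 0.75, "translation": [0, 0, 0], "twist": [0, 0, 0]}, {"grip": 0.7, "translation": [0, 0, 0], "twist": [0, 0, 0]}, {"grip": 0.65, "translation": [0, 0, 0], "twist": [0, 0, 0]}, {"grip": 0.6, "translation": [0, 0, 0], "twist": [0, 0, 0]}, {"grip": 0.5, "translation": [0, 0, 0], "twist": [0, 0, 0]}, {"grip": 0.4, "translation": [0, 0, 0], "twist": [0, 0, 0]}, {"grip": 0.2, "translation": [0, 0, 0], "twist": [0, 0, 0]}, {"grip": 0.2, "translation": [0, 0, 0], "twist": [0, 0, 0]}])

```text
clock: 9.18
eef_pos: [596.3, -229.4, 127.7]
tcp_rot: [3.141, 0.0, 1.571]
contact_force: [-0.0, 0.2, 0.0]
opening: 0.399
```

```bash
python3 - <<'E'
from h import *
s=cur()[2];print(s["eef_pos"],s["tcp_rot"],s["contact_force"],s["wrist_torque"],s["opening"])
c=r.calibration("wrist");p,d=r.grab_frame("wrist");cv2.imwrite("pics/w9.png",p[:,:,::-1])
E
```

```text
[ 596.26975253 -229.38848694  127.71579597] [3.14149969e+00 3.29040925e-04 1.57103570e+00] [-0.03828104  0.15887889  0.04518979] [ 0.01621779 -0.02840559 -0.02280362] 0.3988844245292672
```

View pics/w9.png

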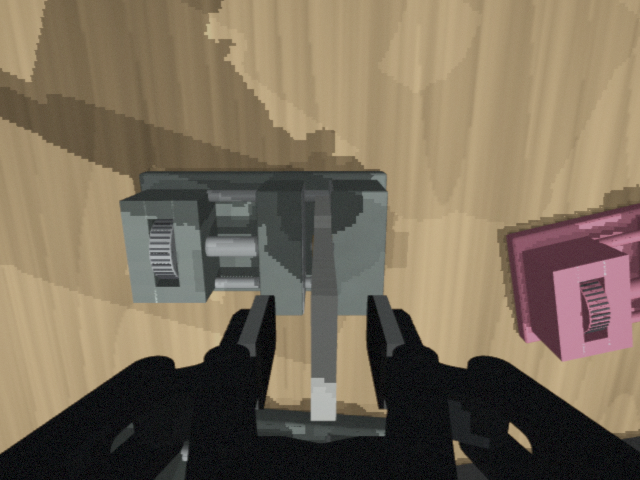

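Request:
jog_arm(moves=[{"grip": 0.2, "translation": [0, 0, -0.006], "twist": [0, 0, 0]}, {"grip": 0.2, "translation": [0, 0, -0.01], "twist": [0, 0, 0]}, {"grip": 0.2, "translation": [0, 0, -0.015], "twist": [0, 0, 0]}, {"grip": 0.2, "translation": [0, 0, -0.02], "twist": [0, 0, 0]}, {"grip": 0.2, "translation": [0, 0, -0.02], "twist": [0, 0, 0]}, {"grip": 0.2, "translation": [0, 0, -0.01], "twist": [0, 0, 0]}, {"grip": 0.2, "translation": [0, 0, 0], "twist": [0, 0, 0]}, {"grip": 0.2, "translation": [0, 0, 0], "twist": [0, 0, 0]}])

```text
clock: 9.9
eef_pos: [596.5, -229.5, 209.4]
tcp_rot: [3.14, 0.001, 1.571]
contact_force: [0.3, -0.4, -0.5]
opening: 0.398
```

```bash
python3 - <<'E'
from h import *
s=cur()[2];print(s["eef_pos"],s["tcp_rot"],s["contact_force"],s["opening"])
c=r.calibration("wrist");p,d=r.grab_frame("wrist");cv2.imwrite("pics/w10.png",p[:,:,::-1])
plan([508.5,-238,150],1.571,step=24)
E
```

```text
[ 596.51244252 -229.4616494   209.35063753] [3.14018708e+00 8.63668366e-04 1.57102607e+00] [ 0.29457657 -0.40431096 -0.50695757] 0.3979232995473545
0 [-0.0018, -0.0175, 0.0117] [-0.0, 0.0, 0.0]
1 [-0.0017, -0.0174, 0.0116] [-0.0, 0.0, 0.0]
2 [-0.0018, -0.0175, 0.0117] [-0.0, 0.0, 0.0]
3 [-0.0017, -0.0175, 0.0116] [-0.0, 0.0, 0.0]
4 [-0.0018, -0.0175, 0.0117] [-0.0, 0.0, 0.0]
end [ 508.5 -238.   150. ] [-3.141  0.     1.571]
```

View pics/w10.png

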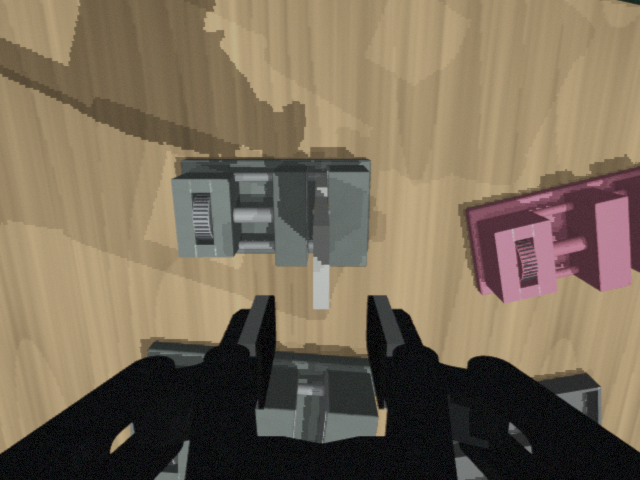

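Request:
jog_arm(moves=[{"grip": 1, "translation": [0, -0.02, 0], "twist": [0, 0, 0]}, {"grip": 1, "translation": [-0.002, -0.025, 0], "twist": [0, 0, 0]}, {"grip": 1, "translation": [-0.002, -0.025, 0.01], "twist": [0, 0, 0]}, {"grip": 1, "translation": [-0.002, -0.018, 0.025], "twist": [0.001, 0.001, 0]}, {"grip": 1, "translation": [-0.002, 0, 0.03], "twist": [0, 0, 0]}, {"grip": 1, "translation": [0, 0, 0.03], "twist": [0, 0, 0]}, {"grip": 1, "translation": [0, 0, 0.025], "twist": [0, 0, 0]}, {"grip": 1, "translation": [0, 0, 0.01], "twist": [0, 0, 0]}, {"grip": 1, "translation": [0, 0, 0], "twist": [0, 0, 0]}, {"grip": 1, "translation": [0, 0, 0], "twist": [0, 0, 0]}])

```text
clock: 10.78
eef_pos: [507.9, -237.2, 78.4]
tcp_rot: [-3.139, -0.001, 1.571]
contact_force: [0.9, -0.6, 0.6]
opening: 0.0
```

```bash
python3 - <<'E'
from h import *
s=cur()[2];print(s["eef_pos"],s["tcp_rot"],s["contact_force"],s["opening"])
c=r.calibration("wrist");p,d=r.grab_frame("wrist");cv2.imwrite("pics/w11.png",p[:,:,::-1])
plan([508.5,-238,62],1.571,step=24)
E
```

```text
[ 507.89643863 -237.18119487   78.38216541] [-3.13922136e+00 -1.33311643e-03  1.57108740e+00] [ 0.8506959  -0.6322015   0.58674552] 0.0004965334266813499
0 [-0.0005, -0.0002, 0.0174] [-0.001, -0.0, 0.0]
end [ 508.5 -238.    62. ] [ 3.141 -0.     1.571]
```

View pics/w11.png

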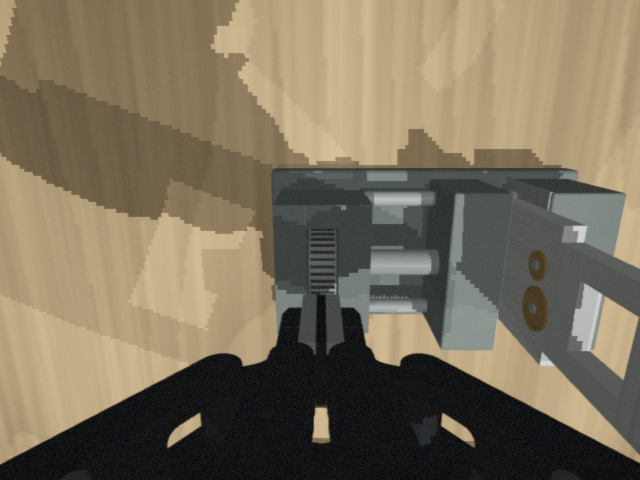

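The fingertips line up with the wheel at column 322, and the plate is standing. Now down to contact.

Request:
jog_arm(moves=[{"grip": 1, "translation": [0, 0.0005, 0.01], "twist": [0, 0, 0]}, {"grip": 1, "translation": [0, 0, 0.009], "twist": [-0.001, 0, 0]}, {"grip": 1, "translation": [0, 0, 0], "twist": [0, 0, 0]}, {"grip": 1, "translation": [0, 0, 0], "twist": [0, 0, 0]}])

```text
clock: 11.17
eef_pos: [508.3, -237.2, 59.4]
tcp_rot: [-3.141, -0.001, 1.571]
contact_force: [-0.4, -0.1, -0.7]
opening: -0.002
```

Request:
jog_arm(moves=[{"grip": 1, "translation": [0, 0, 0.0015], "twist": [0, 0, 0]}, {"grip": 1, "translation": [0, 0, 0.001], "twist": [0, 0, 0]}, {"grip": 1, "translation": [0, 0, 0], "twist": [0, 0, 0]}])

```text
clock: 11.42
eef_pos: [508.7, -237.4, 57.3]
tcp_rot: [3.141, -0.001, 1.571]
contact_force: [-0.3, 0.0, -0.3]
opening: -0.001
```

Request:
jog_arm(moves=[{"grip": 1, "translation": [0, 0, 0.001], "twist": [0, 0, 0]}, {"grip": 1, "translation": [0, 0, 0.0005], "twist": [0, 0, 0]}, {"grip": 1, "translation": [0, 0, 0], "twist": [0, 0, 0]}])

```text
clock: 11.67
eef_pos: [508.8, -237.4, 56.0]
tcp_rot: [3.141, -0.001, 1.571]
contact_force: [-0.1, 0.3, 3.1]
opening: -0.002
```

Request:
jog_arm(moves=[{"grip": 1, "translation": [0, 0, 0.0005], "twist": [0, 0, 0]}, {"grip": 1, "translation": [0, 0, 0], "twist": [0, 0, 0]}])

```text
clock: 11.83
eef_pos: [508.9, -237.4, 55.8]
tcp_rot: [3.141, -0.0, 1.571]
contact_force: [-1.6, 0.8, 6.9]
opening: -0.003
```

Request:
jog_arm(moves=[{"grip": 1, "translation": [0.002, 0, 0], "twist": [0, 0, 0]}, {"grip": 1, "translation": [0.002, 0, 0], "twist": [0, 0, 0]}, {"grip": 1, "translation": [0.002, 0, 0], "twist": [0, 0, 0]}])

```text
clock: 12.08
eef_pos: [508.9, -231.9, 55.9]
tcp_rot: [3.141, 0.0, 1.571]
contact_force: [-2.6, -1.6, 7.0]
opening: -0.003
```

Request:
jog_arm(moves=[{"grip": 1, "translation": [0.002, 0, 0], "twist": [0, 0, 0]}, {"grip": 1, "translation": [0.002, 0, 0], "twist": [0, 0, 0]}, {"grip": 1, "translation": [0.002, 0, 0], "twist": [0, 0, 0]}])

```text
clock: 12.33
eef_pos: [508.9, -225.9, 55.9]
tcp_rot: [3.141, 0.0, 1.571]
contact_force: [-2.3, -3.0, 7.7]
opening: -0.0
```

```bash
python3 - <<'E'
from h import *
s=cur()[2];print(s["eef_pos"],s["tcp_rot"],s["contact_force"],s["opening"])
c=r.calibration("wrist");p,d=r.grab_frame("wrist");cv2.imwrite("pics/w12.png",p[:,:,::-1])
E
```

```text
[ 508.86695115 -225.87693747   55.89481092] [3.14089692e+00 3.69022916e-04 1.57123956e+00] [-2.34241162 -2.98169737  7.66548638] -0.00021444568347827014
```

View pics/w12.png

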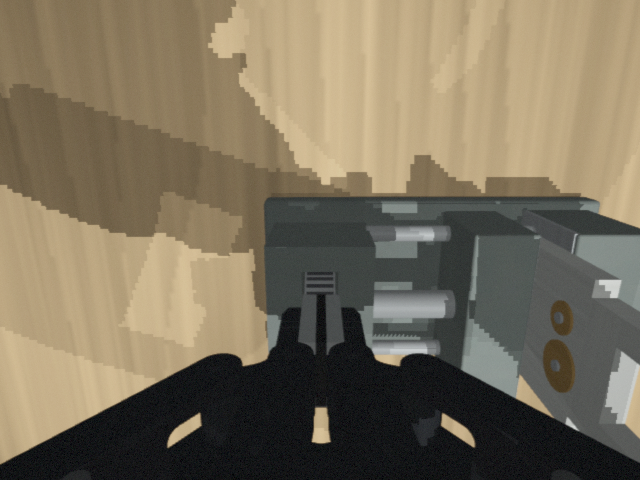

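Request:
jog_arm(moves=[{"grip": 1, "translation": [0.002, 0, 0], "twist": [0, 0, 0]}, {"grip": 1, "translation": [0.002, 0, 0], "twist": [0, 0, 0]}, {"grip": 1, "translation": [0.002, 0, 0], "twist": [0, 0, 0]}])

```text
clock: 12.63
eef_pos: [508.9, -219.8, 55.8]
tcp_rot: [3.141, 0.0, 1.571]
contact_force: [-0.6, -0.9, 2.9]
opening: 0.002
```

Request:
jog_arm(moves=[{"grip": 1, "translation": [0, 0, -0.006], "twist": [0, 0, 0]}, {"grip": 1, "translation": [-0.01, 0, -0.004], "twist": [0, 0, 0]}, {"grip": 1, "translation": [-0.01, 0, 0.003], "twist": [0, 0, 0]}, {"grip": 1, "translation": [0, 0, 0.003], "twist": [0, 0, 0]}, {"grip": 1, "translation": [0, 0, 0.001], "twist": [0, 0, 0]}, {"grip": 1, "translation": [0, 0, 0], "twist": [0, 0, 0]}])

```text
clock: 13.13
eef_pos: [508.0, -239.4, 57.5]
tcp_rot: [-3.14, -0.001, 1.57]
contact_force: [-0.1, 1.3, 0.2]
opening: -0.001
```

```bash
python3 - <<'E'
from h import *
s=cur()[2];print(s["eef_pos"],s["tcp_rot"],s["contact_force"],s["opening"])
c=r.calibration("wrist");p,d=r.grab_frame("wrist");cv2.imwrite("pics/w13.png",p[:,:,::-1]);
W=cloud(c,d);Z=W[...,2];m=(abs(Z-55)<4)
for y in(-215,-205):
    k=m&(abs(W[...,1]-y)<2)&(W[...,0]>540);x=np.sort(W[...,0][k]);print(y,x.min(),x[np.where(np.diff(x)>2)[0]],x[np.where(np.diff(x)>2)[0]+1])
E
```

```text
[ 508.00499133 -239.40729469   57.46063   ] [-3.14045784e+00 -1.36941514e-03  1.57010180e+00] [-0.09381076  1.25998501  0.20540898] -0.0007921498336672443
-215 565.7355493254132 [594.42064648] [620.22356921]
-205 565.7943424686557 [590.48315553 594.51323082] [592.7902296  608.57211493]
```

View pics/w13.png

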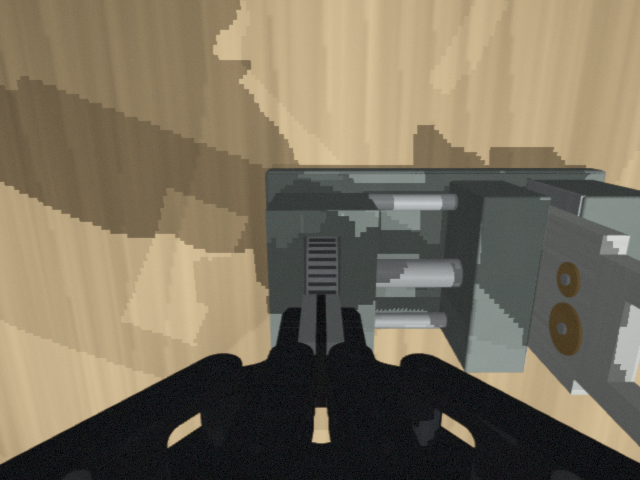

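The jaw has advanced about 3.4 mm, with about 3.5 mm left. Second stroke.

Request:
jog_arm(moves=[{"grip": 1, "translation": [0, 0.0006, 0.001], "twist": [-0.001, 0.001, 0]}, {"grip": 1, "translation": [0, 0, 0.0008], "twist": [0, 0, 0]}, {"grip": 1, "translation": [0, 0, 0], "twist": [0, 0, 0]}])

```text
clock: 13.43
eef_pos: [509.2, -239.1, 56.2]
tcp_rot: [3.141, -0.002, 1.571]
contact_force: [0.1, -0.3, 0.2]
opening: -0.002
```

Request:
jog_arm(moves=[{"grip": 1, "translation": [0, 0, 0.0004], "twist": [0, 0, 0]}, {"grip": 1, "translation": [0, 0, 0], "twist": [0, 0, 0]}])

```text
clock: 13.6
eef_pos: [509.3, -239.2, 56.0]
tcp_rot: [3.141, -0.002, 1.571]
contact_force: [1.4, 0.2, -0.4]
opening: -0.002
```

Request:
jog_arm(moves=[{"grip": 1, "translation": [0, 0, 0.0006], "twist": [0, 0, 0]}, {"grip": 1, "translation": [0, 0, 0.0002], "twist": [0, 0, 0]}, {"grip": 1, "translation": [0, 0, 0], "twist": [0, 0, 0]}])

```text
clock: 13.85
eef_pos: [509.4, -239.3, 55.7]
tcp_rot: [3.14, -0.002, 1.571]
contact_force: [-1.6, 1.3, 6.6]
opening: 0.002
```

Request:
jog_arm(moves=[{"grip": 1, "translation": [0.001, 0, 0], "twist": [0, 0, 0]}, {"grip": 1, "translation": [0.001, 0, 0], "twist": [0, 0, 0]}])

```text
clock: 14.02
eef_pos: [509.4, -237.9, 55.8]
tcp_rot: [3.14, -0.001, 1.571]
contact_force: [-2.7, -2.9, 7.6]
opening: -0.003
```

Request:
jog_arm(moves=[{"grip": 1, "translation": [0.002, 0, 0], "twist": [0, 0, 0]}, {"grip": 1, "translation": [0.002, 0, 0], "twist": [0, 0, 0]}, {"grip": 1, "translation": [0.002, 0, 0.0001], "twist": [0, 0, 0]}])

```text
clock: 14.27
eef_pos: [509.4, -231.9, 55.9]
tcp_rot: [3.14, -0.001, 1.571]
contact_force: [-2.8, -2.2, 8.1]
opening: 0.004
```

Request:
jog_arm(moves=[{"grip": 1, "translation": [0.002, 0, 0], "twist": [0, 0, 0]}, {"grip": 1, "translation": [0.002, 0, 0], "twist": [0, 0, 0]}, {"grip": 1, "translation": [0.002, 0, 0.0001], "twist": [0, 0, 0]}])

```text
clock: 14.52
eef_pos: [509.4, -225.9, 55.8]
tcp_rot: [3.14, -0.001, 1.571]
contact_force: [-3.5, -3.2, 9.9]
opening: 0.001
```

Request:
jog_arm(moves=[{"grip": 1, "translation": [0.002, 0, 0.0001], "twist": [0, 0, 0]}, {"grip": 1, "translation": [0.002, 0, 0.0001], "twist": [0, 0, 0]}, {"grip": 1, "translation": [0.002, 0, 0.0001], "twist": [0, 0, 0]}])

```text
clock: 14.77
eef_pos: [509.9, -220.1, 55.7]
tcp_rot: [3.139, -0.0, 1.571]
contact_force: [-0.5, -2.3, 4.9]
opening: -0.003
```

```bash
cat > chk.py <<'E'
from h import *
import sys
n=sys.argv[1]
s=cur()[2];print(s["eef_pos"],s["tcp_rot"],s["contact_force"],s["opening"])
c=r.calibration("wrist");p,d=r.grab_frame("wrist");cv2.imwrite(f"pics/{n}.png",p[:,:,::-1]);
W=cloud(c,d);Z=W[...,2];m=(abs(Z-55)<4)
for y in(-215,-205):
    k=m&(abs(W[...,1]-y)<2)&(W[...,0]>540);x=np.sort(W[...,0][k]);print(y,x.min(),x[np.where(np.diff(x)>2)[0]],x[np.where(np.diff(x)>2)[0]+1])
E
python3 chk.py w14
```

```text
[ 509.90744592 -220.14000199   55.70305776] [ 3.13893022e+00 -3.90423902e-05  1.57140686e+00] [-0.484163   -2.28544759  4.85367614] -0.0033041019551268004
-215 569.3657977567377 [595.05777111] [621.14344409]
-205 569.5286290822806 [595.06407073] [606.13963959]
```

View pics/w14.png

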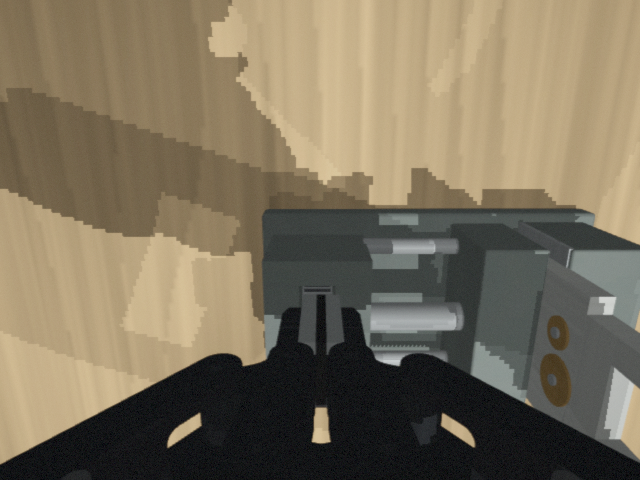

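Request:
jog_arm(moves=[{"grip": 1, "translation": [0, 0, -0.006], "twist": [0.002, 0, 0]}, {"grip": 1, "translation": [-0.01, -0.0007, -0.003], "twist": [0, 0, 0]}, {"grip": 1, "translation": [-0.009, 0, 0.003], "twist": [0, 0, 0]}, {"grip": 1, "translation": [0, 0, 0.004], "twist": [0, 0, 0]}, {"grip": 1, "translation": [0, 0, 0.001], "twist": [0, 0, 0]}, {"grip": 1, "translation": [0, 0, 0], "twist": [0, 0, 0]}, {"grip": 1, "translation": [0, 0, 0], "twist": [0, 0, 0]}])

```text
clock: 15.4
eef_pos: [508.9, -239.3, 55.8]
tcp_rot: [-3.141, -0.001, 1.571]
contact_force: [0.8, -4.9, 4.6]
opening: -0.001
```

Request:
jog_arm(moves=[{"grip": 1, "translation": [0, 0, 0.0005], "twist": [0, 0, 0]}, {"grip": 1, "translation": [0, 0, 0], "twist": [0, 0, 0]}])

```text
clock: 15.57
eef_pos: [508.9, -239.3, 55.6]
tcp_rot: [-3.141, -0.0, 1.571]
contact_force: [-2.6, -4.1, 9.7]
opening: -0.0
```

Request:
jog_arm(moves=[{"grip": 1, "translation": [0.001, 0, 0], "twist": [0, 0, 0]}, {"grip": 1, "translation": [0.001, 0, 0], "twist": [0, 0, 0]}, {"grip": 1, "translation": [0.001, 0, 0], "twist": [0, 0, 0]}])

```text
clock: 15.82
eef_pos: [509.4, -236.5, 55.9]
tcp_rot: [3.141, 0.0, 1.571]
contact_force: [-0.5, -4.9, 8.8]
opening: -0.001
```

Request:
jog_arm(moves=[{"grip": 1, "translation": [0.001, 0, 0], "twist": [0, 0, 0]}, {"grip": 1, "translation": [0.001, 0, 0], "twist": [0, 0, 0]}, {"grip": 1, "translation": [0.001, 0, 0], "twist": [0, 0, 0]}])

```text
clock: 16.07
eef_pos: [509.6, -233.5, 55.9]
tcp_rot: [3.14, 0.0, 1.571]
contact_force: [-0.1, -5.0, 8.2]
opening: -0.001
```

```bash
python3 chk.py w15
```

```text
[ 509.57677219 -233.46726269   55.88032308] [3.14035022e+00 1.70455576e-04 1.57104768e+00] [-0.0824399  -5.04297917  8.20829422] -0.001421731446335534
-215 569.6208868685036 [594.93489542] [620.60453806]
-205 569.5809255776132 [595.40918953] [607.63549248]
```

Tangential force has risen from 2–3 N to 5 N and the jaw has stopped at 569.6, so the wheel has stalled. One short extra draw to confirm.

Request:
jog_arm(moves=[{"grip": 1, "translation": [0.0015, 0, 0.0001], "twist": [0, 0, 0]}, {"grip": 1, "translation": [0.0015, 0, 0.0001], "twist": [0, 0, 0]}, {"grip": 1, "translation": [0.0015, 0, 0], "twist": [0, 0, 0]}, {"grip": 1, "translation": [0.0015, 0, 0], "twist": [0, 0, 0]}])

```text
clock: 16.45
eef_pos: [509.8, -227.6, 55.8]
tcp_rot: [3.14, 0.0, 1.571]
contact_force: [-0.5, -5.9, 9.0]
opening: -0.0
```

```bash
python3 chk.py w16
```

```text
[ 509.7827633  -227.61563      55.83594421] [3.13993114e+00 4.70459152e-04 1.57116909e+00] [-0.45382977 -5.90940276  9.02578637] -0.0003750754435869341
-215 569.5577089899554 [594.76140695] [621.03442572]
-205 569.6207700277226 [594.75004052] [607.09913355]
```

Request:
jog_arm(moves=[{"grip": 1, "translation": [0, 0, -0.005], "twist": [0, 0, 0]}, {"grip": 1, "translation": [0, -0.003, -0.02], "twist": [0, 0, 0]}, {"grip": 1, "translation": [0, -0.01, -0.035], "twist": [0, 0, 0]}, {"grip": 1, "translation": [0, -0.01, -0.035], "twist": [0, 0, 0]}, {"grip": 1, "translation": [0, -0.01, -0.035], "twist": [0, 0, 0]}, {"grip": 1, "translation": [0, -0.02, -0.02], "twist": [0, 0, 0]}, {"grip": 1, "translation": [0, -0.02, -0.01], "twist": [0, 0, 0]}, {"grip": 1, "translation": [0, 0, 0], "twist": [0, 0, 0]}, {"grip": 1, "translation": [0, 0, 0], "twist": [0, 0, 0]}, {"grip": 1, "translation": [0, 0, 0], "twist": [0, 0, 0]}])

```text
clock: 17.33
eef_pos: [435.7, -226.4, 214.6]
tcp_rot: [-3.14, -0.002, 1.571]
contact_force: [-0.6, -0.6, -0.1]
opening: 0.005
```

```bash
python3 - <<'E'
from h import *
s=cur()[2];print(s["eef_pos"],s["tcp_rot"],s["contact_force"],s["opening"])
c=r.calibration("wrist");p,d=r.grab_frame("wrist");cv2.imwrite("pics/w17.png",p[:,:,::-1])
W=cloud(c,d);Z=W[...,2]
t=(Z>150)&(Z<166)&(abs(W[...,1]+229)<30)&(W[...,0]>560);print("tab top",t.sum(),np.nanmedian(W[t],0),np.nanmin(W[t],0),np.nanmax(W[t],0))
b=(abs(Z-55)<4)&(W[...,0]>550)
for y in(-255,-200):
    k=b&(abs(W[...,1]-y)<2);x=np.sort(W[...,0][k]);j=np.where(np.diff(x)>2)[0];print(y,x.min(),x[j],x[j+1])
k=b;print("jaw y",np.nanpercentile(W[k][:,1],[1,99]))
for z0 in (70,85,95,150):
    k=(abs(Z-z0)<4)&(abs(W[...,1]+229)<40)&(abs(W[...,0]-597)<25);print(z0,k.sum(),np.nanmedian(W[k][:,0]) if k.any() else 0,np.nanmin(W[k][:,1]),np.nanmax(W[k][:,1]))
for n in("side","top"):
    p,d=r.grab_frame(n);cv2.imwrite(f"pics/{n}17.png",p[:,:,::-1])
E
```

```text
[ 435.66465299 -226.42390739  214.62636074] [-3.14030012e+00 -2.18937063e-03  1.57064338e+00] [-0.61698378 -0.55374819 -0.12015416] 0.005142322764321617
tab top 1742 [ 594.47569834 -231.46952882  156.99730102] [ 592.52639455 -251.10925589  150.0015629 ] [ 602.84066104 -206.1945422   160.1431033 ]
-255 569.5142342345772 [594.9534005] [625.96033877]
-200 569.6629103876954 [] []
jaw y [-383.28578052 -193.65437503]
70 500 593.6002247889264 -256.6705536805075 -200.46088206067898
85 459 594.0709752279148 -256.3144942064938 -201.34911824956708
95 789 595.5353380454848 -251.17777915227933 -206.5964489427886
150 947 594.0853058622562 -251.1092558912238 -206.38388799370682
```

View pics/w17.png

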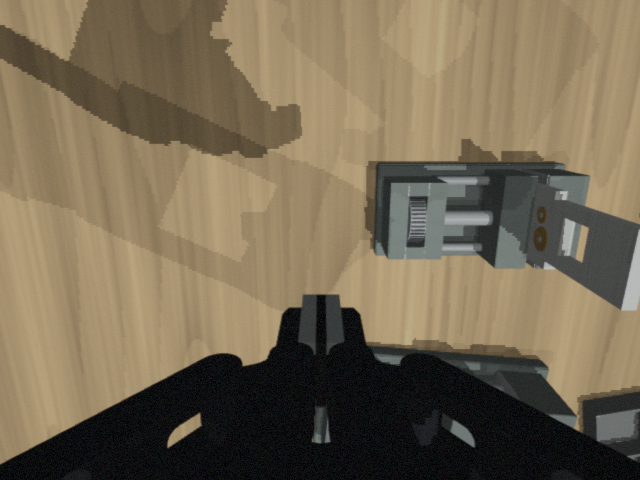

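View pics/side17.png

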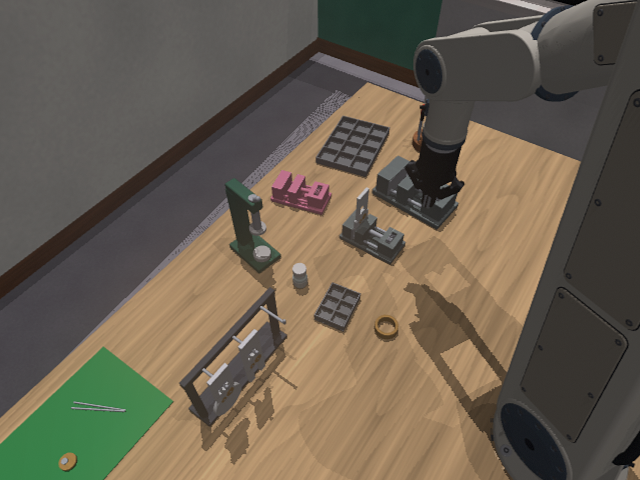

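View pics/top17.png

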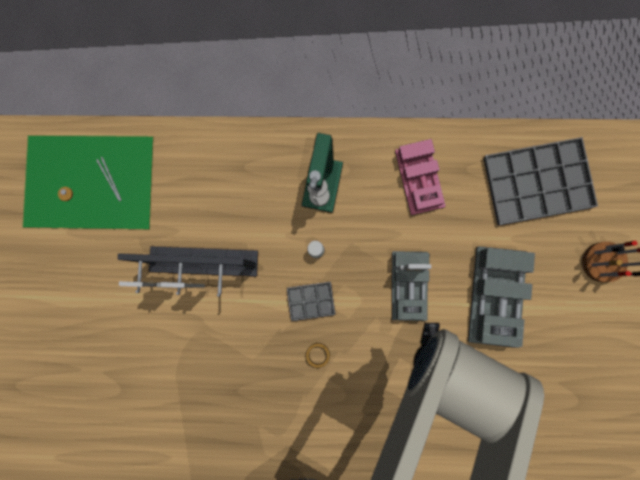

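```bash
python3 -c "
from rig import r
print(r.sense()['clock']);print(r.sign_off())"
```

```text
17.4833
the job is handed in; nothing more can be done
None
```

The square carrier now stands in the small grey vise, gripped upright, and the job was handed in at 17.5 s of the 64 s allowed. I raised it 14 mm, drew it about 48 mm off its peg, set it foot down on the slot floor and let go. I then closed the jaw with three fingertip strokes on the thumbwheel at about 3–10 N.

- **Grip:** on the last stroke the wheel stalled. The jaw stopped moving, with its back edge at x ≈ 569.6 mm, and the sideways force rose from about 2–3 N to about 5–6 N.
- **Upright:** the plate's face is at x = 593.6 mm at z = 70 mm and 594.1 mm at z = 150 mm.
- **Seated and centred:** the tab top is at about 157–158 mm, where a fully seated plate should reach 158 mm. The plate is centred at y ≈ -228.6 mm; the vise's middle is at -229 mm.
- **Surroundings:** in the final side and top pictures the other two carriers are still hanging. The tray, jar and brass ring look unmoved by eye. The gripper is clear of everything.
- **Disagreement:** the top and wrist cameras differed by about 2–4 mm on positions. I used the wrist camera's relative measurements for the placing. No check failed.

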